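# Clamp a terrain block in the hobby screw press

## Task

Lay the plain black rectangular terrain block lengthwise on the wooden bed of the blue screw press and slide it in between the guide rails, under the screw, gently, until its end rests against the back fence. Then turn the red wing knob clockwise (seen from above), letting your hand go down with it, until the sprung foot holds the block with its spring about half squeezed (some 16 N): not loose, not squeezed solid. Do not push or pull hard on the knob along the screw, let go at the end, and leave the other things on the table where they are.

Things in the scene. Friction and masses are not known exactly. Their poses are not given: they have to be found in the camera images.
- block_mid (a point): Centre of the loose terrain block, black with thin grey grid lines on top: 90 mm long (its x), 50 mm wide (its y), 24 mm tall (its z, up), 0.18 kg, the same either way round. It starts lying flat on the table at any of three places.
- bed: Wooden bed of the fixed blue screw press. Origin: on the bed's top face (12 mm above the table), exactly under the screw axis; x points along the bed to the fence, z up. The bed runs from x = -167 mm (open front end, towards the robot) to +23 mm, 70 mm wide, on a blue base plate 130 mm wide, x = -175 to +95 mm. In front of x = -60 mm it is open on both sides.
- home (a point): Where the block's centre belongs: at x = -20, y = 0, z = +12 mm from the bed's origin; axes as the bed's. The block's length lies along x, either way round.
- mouth (a point): Centre of the mouth of the guide channel, on the bed's top face at x = -58 mm; axes as the bed's. Two aluminium rails, 12 mm tall, leave a channel 58 mm wide from x = -32 to +23 mm of the bed (the block is 50 mm wide); from the mouth, about 80 mm wide, they narrow to it.
- nut (a point): On the screw axis, at the top of the brass nut flange (34 mm across), 109 mm above the bed's top face. The blue arm that carries it (36 mm wide, 81 to 101 mm above the bed's top) comes from a column behind the fence (50 mm wide, x = 44 to 80 mm of the bed).
- stem_end (a point): Lower end of the plain steel stem, on the screw axis. Below it hang a dark holder and a yellow and black sprung foot, 22 mm across: spring 8 N per mm from zero, solid after 4 mm. How far they stand out was set by hand and is unknown: at the start the foot is 4 to 15 mm above the top of a block on the bed. Once it touches, each further rad adds 48 N on the block.
- fence: Aluminium back fence at the end of the channel, 60 mm wide, 20 mm tall. Origin is the same point as the bed's origin; its face towards the robot is at x = +25 mm.
- knob (a joint): Angle of the knob in rad, growing clockwise seen from above (0 = fully raised, stop at 4.8); it starts between 0 and 0.5. Knob and stem together go down 6 mm per rad, and back up when turned back.
- knob_grip (a point): Centre of the red wing bar on top of the screw, on its axis: 48 mm long (its x), 13 mm wide (its y, the way to pinch it), 26 mm tall (its z, up); 156 mm above the bed's top face at knob angle 0. It turns and goes down with the screw. Turning takes up to 0.2 N m while free (less is felt at rest), and 0.29 N m more for each rad after the foot touches; it stays where left.
- ruin: six-sided dark grey terrain piece with broken walls, 86 mm across, 37 mm tall; bystander, origin at the centre of its underside.
- turret: brown round terrain turret, 72 mm across, 44 mm tall; bystander, origin at the centre of its underside.
- paint_pot: green paint pot with a white cap, 40 mm across, 55 mm tall; bystander, origin at the centre of its underside.
- primer: upright aluminium spray can with a blue band, 60 mm across, 170 mm tall; bystander, origin at the centre of its underside.
- driver: screwdriver lying flat, 190 mm long; bystander.
- mug: blue mug, 80 mm across, 90 mm tall; bystander, origin at the centre of its underside.
- tape_measure: yellow tape measure, 75 x 65 x 34 mm; bystander, origin at the centre of its underside.
- wing (a joint): Axial give of the red wing on the knob's brass hub, in m: 0 at rest, plus when the wing is pulled up, minus when it is pushed down along the screw, sprung at 6 N per mm, hard stops at 6 mm either way. More than 3 mm of give is rough handling. In turning the wing has no play.
Mind the look-alikes: they are no part of the job. What is meant by the part that bears block_mid is not pink or white, and is the smaller of those in its own colour.

How it is judged:
On the way, in this order (a step that is already met when the one before it is completed fails the run):
1. the block lies flat in the channel with its end against the fence (x of block_mid in the frame of bed between -0.0235 and -0.014 m and y of block_mid in the frame of bed between -0.005 and 0.005 m and z of block_mid in the frame of bed between 0.008 and 0.016 m and angle between the x axis of block_mid and the x axis of bed, either way round below 0.12 rad), for 0.2 s.
2. the screw's foot clamps the block (all of step 1 and contact force between block and bed above 10 N and value of joint knob above 1.2 rad), for 0.2 s.
At the end, for the whole second after the job is handed in: The block lies flat on the bed, lengthwise (within 0.12 rad), its end against the fence (within about 4 mm) and centred in the channel (within 5 mm), still, clamped by the foot so that it bears on the bed with 10 to 25 N (its own 2 N included); the knob is still (all of step 1 and contact force between block and bed between 10 and 25 N and linear speed of block below 0.01 m/s and velocity of joint knob between -0.05 and 0.05 rad/s); the robot touches nothing.
It fails at once if the screw is down and the block is pressed onto the bed with more than 33 N (squeezed solid) (contact force between block and bed above 33 N and value of joint knob above 1.2 rad).
It fails at once if the block is rammed against the fence with more than 40 N (contact force between block and fence above 40 N).
It fails at once if a bystander is moved by more than 25 mm (distance of any of ruin, turret, paint_pot, primer, driver, mug, tape_measure from where it was at the start of the episode above 0.025 m).
It fails at once if the knob is pushed or pulled along the screw with more than about 20 N (its wing gives by more than 3.4 mm) (value of joint wing above 0.0034 m or value of joint wing below -0.0034 m).
It also fails if it takes over 72 s, if anything falls off the work surface, if the arm or the gripper's body presses on something with over 40 N, if the wrist force passes 120 N, or if a joint passes its speed limit or range.

## Robot

A 7-joint arm with a two-finger parallel gripper is mounted at the origin on the work surface. World frame = base frame: x ahead of the robot, y to its left, z up, the work surface at z = 0. Lengths are in m, angles in rad, forces in N, time in s.
With the tool pointing down it reaches from about 0.425 to 0.925 m from the base axis. Payload 6.8 kg.
Tool frame: the origin (TCP) lies midway between the tips of the shut fingers; the grasp point (between the pads) lies 19 mm behind it; z points along the fingers, x is the direction in which the jaws open and shut, and the axes are right-handed (so a half turn about z gives the same grasp; the last joint's range is limited). The gripper opens to 85 mm and grips with 20 to 120 N. Pads are 22 mm wide; open, the fingers measure 114 mm over their backs; the gripper's body (76 mm by 85 mm) begins 54 mm behind the grasp point. The pads swing forward as they close: fully open they stand 13 mm farther back than shut.
Start: joints at [1.16, 0.477, 0.022, 1.555, -0.011, 1.109, -0.083], TCP at [0.201, -0.644, 0.231] pointing down, gripper open.
Joint ranges: [-2.96, 2.96], [-0.34, 2.1], [-1.41, 1.46], [0.24, 2.44], [-1.37, 4.51], [0.17, 1.92], [-2.96, 2.96]. Speed limits (rad/s): [2.39, 2.39, 3.14, 3.14, 3.14, 3.14, 3.14].

## Interface

Orientations are given as a rotation vector (axis times angle).
In Python, from bench import r gives the robot as it stands. The module is installed in compiled form; this text tells all that it offers.
- The arm moves only by the shell command python3 -m pendant 'ROWS' [OPENING] [FORCE]. ROWS is text: rows parted by semicolons, each of 4 numbers parted by spaces: the shift along the tool's x, y, z in cm, then the turn about the tool's z in degrees. A call has 1 to 8 rows; each row shifts and turns the pose as measured when the row begins, along the tool's axes as they then stand; what a row does not reach is not made up. A row lasts 1/12 s, in which the tool goes at most 41.7 mm and 7.16 degrees, less where a joint would pass 70% of its speed; a pose out of reach is approached as far as the arm can. A call with a gripper value outside its range is refused whole. OPENING is the closure in counts, from 0 (fully open) to 255 (shut), set as the call begins (- or left out, the last holds). The fingers move at their own pace and stop on an object; FORCE is the grip in N (left out, the last holds). Time passes only in rows, so rows that do not move let the fingers close. It gives the time, the measured TCP pose, the force and the opening at its end, in the units of the state.
- r.get_obs(): the state, without advancing time (a new reading comes with each control period).
- r.grab_frame(name): name is "side" or "top" or "wrist"; returns a dict with "color" (480x640x3 uint8, red, green, blue), "fx", "fy", "cx", "cy" (pixels), "dist_coeffs" ([k1, k2, p1, p2, k3] as OpenCV has them; the pictures are not rectified), "R" (3x3) and "t" (3): a world point X has camera coordinates R X + t; the wrist camera has in their place "hand_eye" (4x4, takes a point from camera to tool coordinates, whose origin is the TCP and whose axes are the tool frame's). Camera axes: x right, y down, z forward; pixel columns grow to the right and rows downward; lengths in m; the calibration is good to about 2 mm. A picture is of the moment at which its call begins: read the wrist's pose just before it. There is no depth.
- r.hand_in(): hands the job in, once; it reports no verdict.
The state is a dict: "clock": time; "joints": joint angles; "qvel": joint speeds; "tau": joint torques, N m; "tcp_pos": TCP position; "orientation": TCP orientation; "contact_force": force on the tool from outside, world axes, zero at the start; "moment": the same for the moment, N m; "grip_width": finger opening in m.
Only numpy, scipy, OpenCV 4.12 (cv2) and the standard library are available. Lean on these libraries where they do the work, as an engineer would, in place of code of your own. Each camera call takes 0.05 s, during which the arm holds its last target.

## Working session

There is one attempt and no reset: what is moved stays moved. The work goes in short steps, Python scripts to look and compute and a shell command to move; the robot and the scene stay as the last step left them, time stands still between calls to the robot, and variables do not carry over. Pictures are saved under pics/ and viewed, and the job is handed in when it is done.

```bash
mkdir -p pics
cat > h.py <<'E'
import numpy as np,cv2,json
from scipy.spatial.transform import Rotation as Ro
from bench import r
def cam(f,o=None):
    K=np.array([[f['fx'],0,f['cx']],[0,f['fy'],f['cy']],[0,0,1.]])
    if 'R' in f: return K,np.array(f['dist_coeffs'],float),np.array(f['R']),np.array(f['t'])
    T=np.eye(4);T[:3,:3]=Ro.from_rotvec(o['orientation']).as_matrix();T[:3,3]=o['tcp_pos']
    C=T@np.array(f['hand_eye']);R=C[:3,:3].T
    return K,np.array(f['dist_coeffs'],float),R,-R@C[:3,3]
def snap(name,fn):
    o=r.get_obs();f=r.grab_frame(name);cv2.imwrite(f'pics/{fn}.png',f['color'][:,:,::-1])
    K,D,R,t=cam(f,o);np.savez(f'pics/{fn}.npz',K=K,D=D,R=R,t=t)
def px2w(fn,uv,z):
    c=np.load(f'pics/{fn}.npz');p=cv2.undistortPoints(np.array(uv,float).reshape(-1,1,2),c['K'],c['D'])[:,0]
    d=np.c_[p,np.ones(len(p))]@c['R'];C=-c['R'].T@c['t']
    return C+d*((np.broadcast_to(z,len(p))-C[2])/d[:,2])[:,None]
def w2px(fn,X):
    c=np.load(f'pics/{fn}.npz');return cv2.projectPoints(np.array(X,float).reshape(-1,3),cv2.Rodrigues(c['R'])[0],c['t'],c['K'],c['D'])[0][:,0]
def crop(fn,u0,v0,u1,v1,s,out):
    im=cv2.imread(f'pics/{fn}.png')[v0:v1,u0:u1];cv2.imwrite(f'pics/{out}.png',cv2.resize(im,None,fx=s,fy=s,interpolation=cv2.INTER_CUBIC))
E
python3 - <<'E'
from h import *
print(r.get_obs())
snap('top','t0');snap('side','s0')
for n in('t0','s0'):
    c=np.load(f'pics/{n}.npz');print(-c['R'].T@c['t'],c['R'])
E
```

```text
{'clock': 0.0, 'joints': array([ 1.15991934,  0.47781907,  0.02233059,  1.55649252, -0.0115218 ,
        1.10932327, -0.08307304]), 'qvel': array([ 0.00173182,  0.00096344, -0.00057011,  0.00016843,  0.00135585,
       -0.00327206, -0.00143335]), 'tau': array([ 2.22631564e-05, -5.96450114e+01,  1.60772536e+00, -2.81200272e+01,
        1.24424402e-02,  9.36886965e-03, -4.09115003e-06]), 'tcp_pos': array([ 0.20107436, -0.64370144,  0.23029549]), 'orientation': array([-2.53026019e+00,  1.86034387e+00,  2.52902612e-03]), 'contact_force': array([ 0.39756824, -0.1283379 ,  0.61373765]), 'moment': array([-0.01825884, -0.01481437,  0.03209656]), 'grip_width': 0.08552163350870334}
[ 0.29452467 -0.00550527  1.49426746] [[ 0.02192422 -0.99972844  0.00789824]
 [-0.9878928  -0.02287691 -0.15344205]
 [ 0.15358107 -0.00443852 -0.98812608]]
[0.45464185 0.85866821 1.02141112] [[-0.99703228 -0.07660214 -0.00766469]
 [-0.04965724  0.7159989  -0.69633306]
 [ 0.05882852 -0.69388593 -0.71767787]]
```

View pics/t0.png

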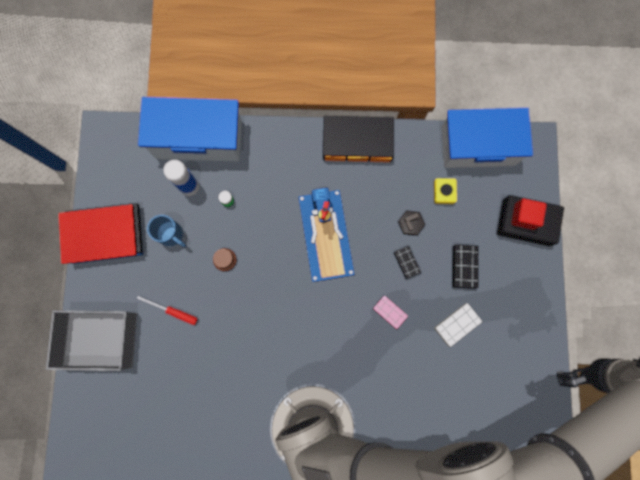

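View pics/s0.png

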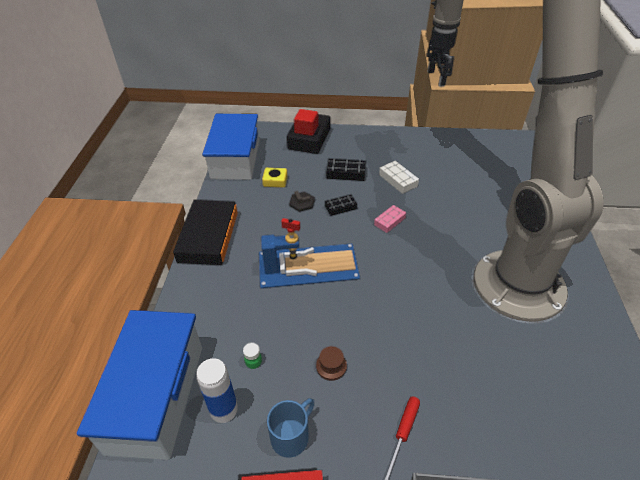

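Top view candidates: small black gridded block (407,262), larger black gridded block (466,266), pink block (391,312), white block (459,325). The ruin is at (412,222). By the description it is the smaller black one at (407,262), which I'll check in a crop.

Run:
```python
from h import *
crop('t0',380,230,500,300,6,'c1'); crop('t0',280,170,370,290,5,'c2')
a=px2w('t0',[[407,262],[466,266]],0.024);print(a)
```

```text
[[ 0.48809565 -0.27217776  0.024     ]
 [ 0.48016707 -0.44836472  0.024     ]]
```

View pics/c1.png

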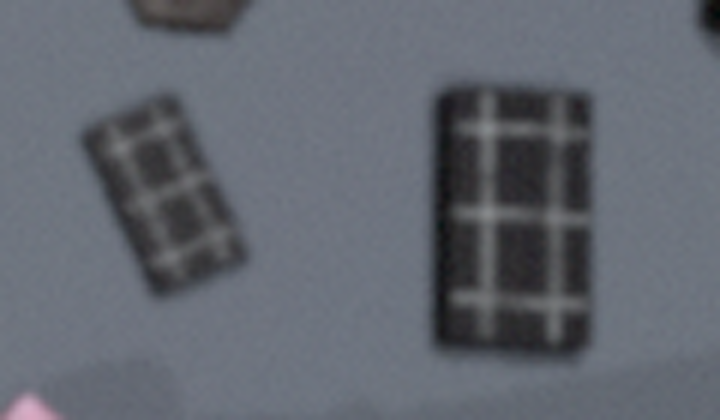

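View pics/c2.png

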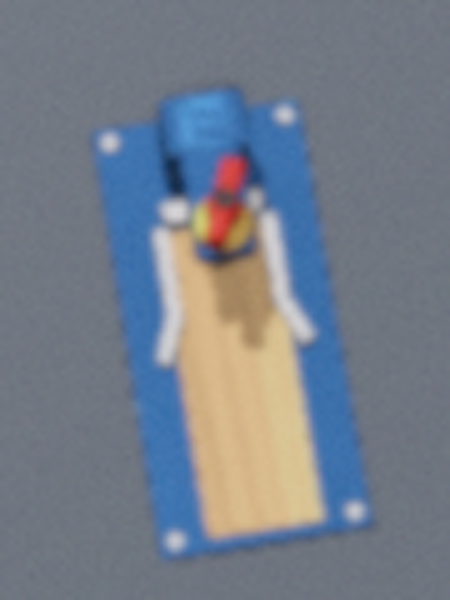

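The crop shows the small block (corners about (394,253),(408,246),(421,272),(406,279) in the full image) next to a clearly larger black one. The second crop shows the press base plate corners about (299,196),(339,189),(354,274),(313,281).

Run:
```python
from h import *
c=np.array([[83,138],[170,95],[247,255],[157,297]])/6+[380,230]
a=px2w('t0',c,0.024);print(a,a.mean(0))
d=(a[1]+a[0]-a[2]-a[3]);print('blk ang',np.degrees(np.arctan2(d[1],d[0])),np.linalg.norm(a[0]-a[3]),np.linalg.norm(a[0]-a[1]))
c=np.array([[95,130],[297,95],[370,520],[163,557]])/5+[280,170]
a=px2w('t0',c,0.006);print(a)
d=(a[1]+a[0]-a[2]-a[3]);print('bed ang',np.degrees(np.arctan2(d[1],d[0])),np.linalg.norm(a[0]-a[3]),np.linalg.norm(a[0]-a[1]))
u=d/np.linalg.norm(d);print('bed origin',a.mean(0)+u*.04,'front', a[2:].mean(0)+.175*u)
```

```text
[[ 0.51450737 -0.23270544  0.024     ]
 [ 0.53739607 -0.27644714  0.024     ]
 [ 0.45740769 -0.31432335  0.024     ]
 [ 0.4353435  -0.26939525  0.024     ]] [ 0.48616366 -0.27321779  0.024     ]
blk ang 25.10403171159503 0.08725285440363674 0.049368300501244085
[[ 0.68914123  0.05873962  0.006     ]
 [ 0.71453642 -0.06622616  0.006     ]
 [ 0.45008137 -0.1147709   0.006     ]
 [ 0.42477948  0.01008771  0.006     ]]
bed ang 10.414737242482769 0.2688013034424709 0.12752003977030393
bed origin [ 0.60897563 -0.02081155  0.006     ] front [ 0.6095473  -0.02070647  0.006     ]
```

```bash
cat >> h.py <<'E'
def go(x,y,z,yaw=None,half=True):
    """print tool-frame shift (cm) and turn (deg) to reach world pose; yaw = heading of tool x (deg)"""
    o=r.get_obs();M=Ro.from_rotvec(o['orientation']).as_matrix();p=o['tcp_pos']
    d=M.T@(np.array([x,y,z])-p)*100
    y0=np.degrees(np.arctan2(M[1,0],M[0,0]));
    print('clk %.2f'%o['clock'],'tcp',p.round(4),'yaw %.2f'%y0,'tz',M[:,2].round(3),'j7 %.2f'%o['joints'][6],'F',o['contact_force'].round(1),'grip %.4f'%o['grip_width'])
    t=0
    if yaw is not None:
        t=-(yaw-y0); t=(t+180)%360-180
        if half: t=(t+90)%180-90
    print('shift cm',d.round(2),'turn',round(t,1))
E
python3 -c "
from h import *
go(.486,-.273,.20,115.1)"
```

```text
clk 0.10 tcp [ 0.2011 -0.6438  0.2304] yaw -72.65 tz [-0.001  0.002 -1.   ] j7 -0.08 F [-0.8 -0.9 -0.5] grip 0.0856
shift cm [-26.89 -38.25   3.08] turn -7.8
```

```bash
python3 -m pendant '-2.2 -3.2 0 0;-2.2 -3.2 0 0;-2.2 -3.2 0 0;-2.2 -3.2 0 0;-2.2 -3.2 0 0;-2.2 -3.2 0 0;-2.2 -3.2 0 0;-2.2 -3.2 0 0' 0 40; python3 -c "
from h import *
go(.486,-.273,.20,115.1)"
```

```text
clock: 0.77
tcp_pos: [0.3896, -0.3981, 0.225]
orientation: [2.508, -1.884, -0.014]
contact_force: [1.4, 0.4, 0.0]
grip_width: 0.0855
clk 0.77 tcp [ 0.3896 -0.3981  0.225 ] yaw -73.84 tz [-0.01   0.002 -1.   ] j7 -0.64 F [1.4 0.4 0. ] grip 0.0855
shift cm [ -9.32 -12.76   2.42] turn -8.9
```

```bash
python3 -m pendant '-2.4 -3.2 0.5 0;-2.4 -3.2 0.5 0;-2.4 -3.2 0.5 0;-1.7 -2.5 0.5 0;0 0 0 -4.5;0 0 0 -4;0 0 0 0'; python3 -c "
from h import *
go(.486,-.273,.20,115.1)
snap('wrist','w1')"
```

```text
clock: 1.35
tcp_pos: [0.4898, -0.2598, 0.2022]
orientation: [-2.664, 1.663, 0.018]
contact_force: [-0.2, -0.2, -0.1]
grip_width: 0.0855
clk 1.35 tcp [ 0.4898 -0.2598  0.2022] yaw -63.95 tz [-0.009  0.007 -1.   ] j7 -0.81 F [-0.2 -0.2 -0.1] grip 0.0855
shift cm [1.02 0.92 0.21] turn 1.0
```

View pics/w1.png

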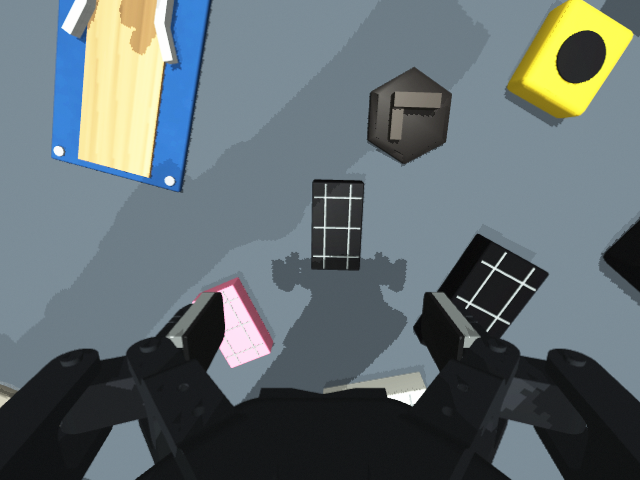

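The wrist view shows the block with corners about (313,181),(363,181),(359,270),(311,268). The pink block at (240,325) and the large black block at (497,285) lie near the finger lines in the picture.

Run:
```python
from h import *
crop('w1',290,160,390,290,6,'c3')
a=px2w('w1',[[313,181],[363,181],[359,270],[311,268]],.024);print(a,a.mean(0))
d=(a[1]+a[0]-a[2]-a[3]);print('blk ang',np.degrees(np.arctan2(d[1],d[0])),np.linalg.norm(a[0]-a[3]),np.linalg.norm(a[0]-a[1]))
```

```text
[[ 0.51835364 -0.23333456  0.024     ]
 [ 0.5394367  -0.27629516  0.024     ]
 [ 0.45741236 -0.31518148  0.024     ]
 [ 0.43746511 -0.26984764  0.024     ]] [ 0.48816695 -0.27366471  0.024     ]
blk ang 24.835663041646555 0.08874771845646964 0.04785508458146971
```

View pics/c3.png

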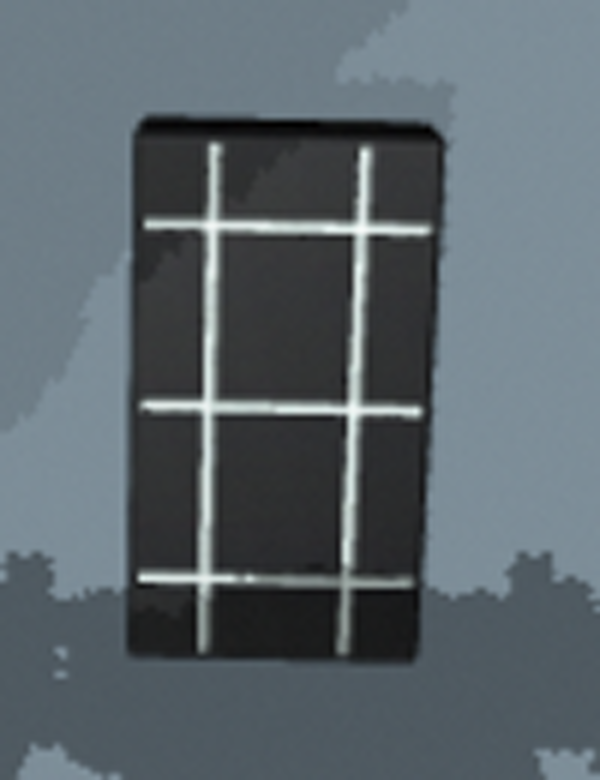

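```bash
python3 -m pendant '1.0 1.0 2 1;0 0 4 0;0 0 4 0;0 0 4 0;0 0 0 0'; python3 -c "
from h import *
go(.487,-.2735,.005,115)"
```

```text
clock: 1.82
tcp_pos: [0.485, -0.2789, 0.0612]
orientation: [2.63, -1.717, -0.002]
contact_force: [-0.7, 0.5, -0.4]
grip_width: 0.0855
clk 1.82 tcp [ 0.485  -0.2789  0.0612] yaw -66.26 tz [-0.001  0.    -1.   ] j7 -0.86 F [-0.7  0.5 -0.4] grip 0.0855
shift cm [-0.41 -0.41  5.62] turn -1.3
```

```bash
python3 -m pendant '-0.4 -0.4 2 -1.3;0 0 1.8 0;0 0 0 0'; python3 -c "
from h import *
go(.487,-.2735,.005,115)"
```

```text
clock: 2.07
tcp_pos: [0.4859, -0.2766, 0.0241]
orientation: [2.64, -1.697, -0.004]
contact_force: [0.5, -0.2, -1.0]
grip_width: 0.0853
clk 2.07 tcp [ 0.4859 -0.2766  0.0241] yaw -65.47 tz [-0.004 -0.001 -1.   ] j7 -0.87 F [ 0.5 -0.2 -1. ] grip 0.0853
shift cm [-0.24 -0.24  1.91] turn -0.5
```

```bash
python3 -m pendant '-0.2 -0.2 1.0 0;0 0 0.8 0;0 0 0 0'; python3 -m pendant '0 0 0 0;0 0 0 0;0 0 0 0;0 0 0 0;0 0 0 0;0 0 0 0;0 0 0 0;0 0 0 0' 255 40; python3 -c "
from h import *
go(.487,-.2735,.1,100.4)"
```

```text
clock: 2.32
tcp_pos: [0.4889, -0.2764, 0.0095]
orientation: [2.636, -1.704, 0.005]
contact_force: [-0.5, -0.5, 0.8]
grip_width: 0.0855
clock: 2.98
tcp_pos: [0.4905, -0.2775, 0.0133]
orientation: [2.635, -1.706, 0.012]
contact_force: [1.2, 0.3, -3.0]
grip_width: 0.049
clk 2.98 tcp [ 0.4905 -0.2775  0.0133] yaw -65.84 tz [ 0.005 -0.006 -1.   ] j7 -0.88 F [ 1.2  0.3 -3. ] grip 0.0490
shift cm [-0.44  0.14 -8.67] turn 13.8
```

```bash
python3 -m pendant '0 0 -3 0;0 0 -3.5 0;0 0 -3.5 0;-3 -1.6 0 0;-3 -1.6 0 0;-3 -1.6 0 0;0 0 0 0'; python3 -c "
from h import *
go(.5057,-.04,.12,100.4)
snap('wrist','w2')"
```

```text
clock: 3.57
tcp_pos: [0.4958, -0.1743, 0.1159]
orientation: [2.628, -1.716, 0.008]
contact_force: [0.2, 0.6, -1.9]
grip_width: 0.0486
clk 3.57 tcp [ 0.4958 -0.1743  0.1159] yaw -66.30 tz [ 0.003 -0.005 -1.   ] j7 -1.05 F [ 0.2  0.6 -1.9] grip 0.0486
shift cm [-11.9   -6.3   -0.47] turn 13.3
```

View pics/w2.png

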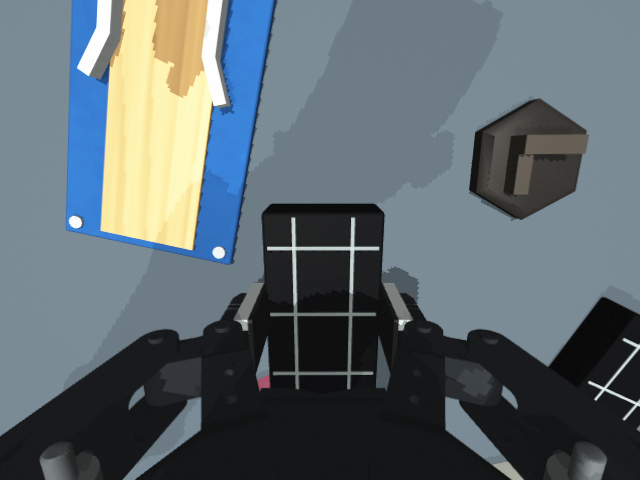

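The block is held squarely (top spans columns 263–384). Bed front corners are at (101,232) and (193,250).

```bash
python3 - <<'E'
from h import *
a=px2w('w2',[[101,232],[193,250]],.012);print(a)
th=np.radians(10.4);ux=np.array([np.cos(th),np.sin(th)])
m=a.mean(0)[:2];print('width',np.linalg.norm(a[0]-a[1]),'origin',m+.167*ux)
d=a[0]-a[1];print(np.degrees(np.arctan2(d[1],d[0]))-90)
b=px2w('w2',[[67,230],[232,264]],.006);print(b,np.linalg.norm(b[0]-b[1]),b.mean(0)[:2]+.175*ux)
d=b[0]-b[1];print(np.degrees(np.arctan2(d[1],d[0]))-90)
E
python3 -m pendant '-3.5 -1.8 0 0;-3.5 -1.8 0 0;-3.5 -1.8 0 0;0 0 0 6.5;0 0 0 6.5;0 0 0 0'; python3 -c "
from h import *
go(.5057,-.04,.12,100.4)
snap('wrist','w3')"
```

```text
[[ 0.43375615 -0.01640286  0.012     ]
 [ 0.44821208 -0.08543966  0.012     ]]
width 0.0705340590104494 origin [ 0.60524055 -0.02077456]
11.826551320500712
[[ 0.42165033  0.0115664   0.006     ]
 [ 0.44685082 -0.11640893  0.006     ]] 0.13043293393078448 [ 0.60637558 -0.02083041]
11.139971196752938
clock: 4.12
tcp_pos: [0.503, -0.062, 0.1141]
orientation: [2.398, -2.02, 0.012]
contact_force: [0.2, -0.3, -2.5]
grip_width: 0.049
clk 4.12 tcp [ 0.503  -0.062   0.1141] yaw -80.22 tz [ 0.002 -0.01  -1.   ] j7 -1.51 F [ 0.2 -0.3 -2.5] grip 0.0490
shift cm [-2.11 -0.64 -0.61] turn -0.6
```

View pics/w3.png

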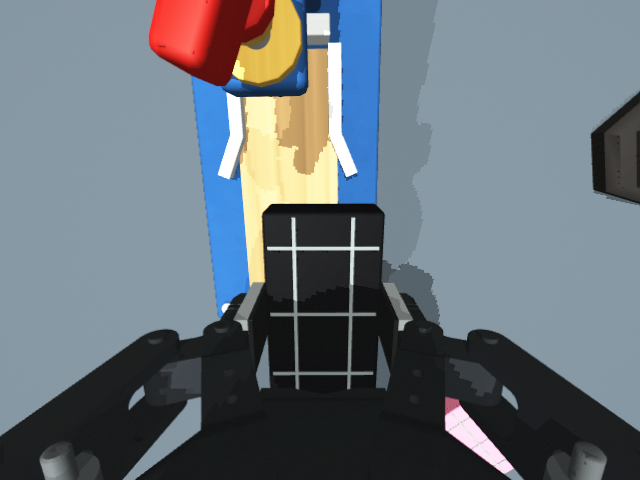

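Now the press is seen head on: rail mouth tips at about (233,179) left and (346,178) right, rail bends at (242,137) and (330,137), with the wing and nut at top left.

Run:
```python
from h import *
crop('w3',140,0,400,200,3,'c4')
a=px2w('w3',[[233,179],[346,178],[242,137],[330,137]],.024);print(a)
m=(a[0]+a[1])/2;n=(a[2]+a[3])/2
print(m,n,np.linalg.norm(a[0]-a[1]),np.linalg.norm(a[2]-a[3]),np.linalg.norm(m-n))
th=np.radians(10.7);ux=np.array([np.cos(th),np.sin(th)])
print(m[:2]+.058*ux,n[:2]+.032*ux)
e=px2w('w3',[[194,90],[217,313],[380,60],[376,176]],.006)
for p,q in((e[0],e[1]),(e[2],e[3])):print(np.degrees(np.arctan2(*(p-q)[1::-1])),p,q)
```

```text
[[ 0.53961445  0.00686171  0.024     ]
 [ 0.55355502 -0.07026818  0.024     ]
 [ 0.56840224  0.00371032  0.024     ]
 [ 0.57846529 -0.05451737  0.024     ]]
[ 0.54658474 -0.03170324  0.024     ] [ 0.57343376 -0.02540352  0.024     ] 0.07837957924347828 0.05909085463917228 0.027578193877566094
[ 0.60357628 -0.02093457] [ 0.60487737 -0.01946219]
10.326279973762727 [0.59387669 0.0440693  0.006     ] [0.42493387 0.01328713 0.006     ]
10.213885471320264 [ 0.63474906 -0.07988576  0.006     ] [ 0.55757792 -0.09379035  0.006     ]
```

View pics/c4.png

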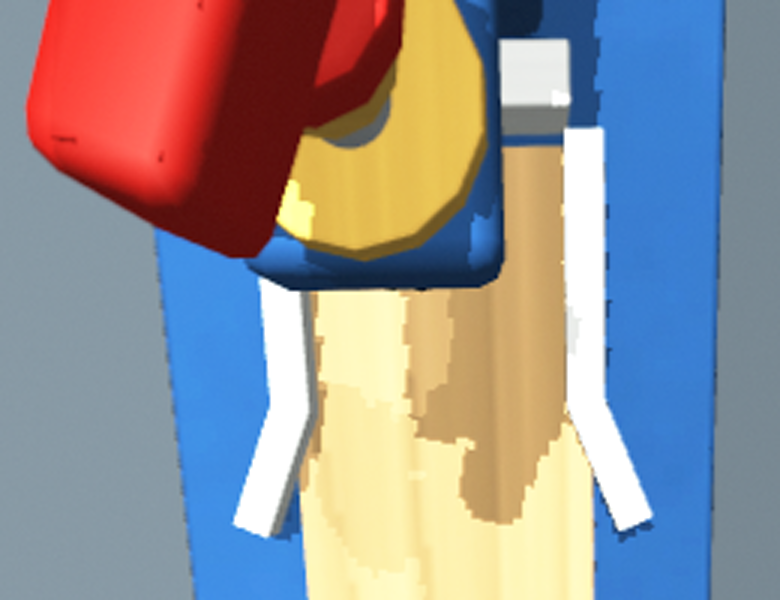

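```bash
python3 -m pendant '-2.1 0 2 -0.5;0 0 3 0;0 0 0 0'; python3 -c "
from h import *
go(.500,-.0398,.028,100.3)"
```

```text
clock: 4.42
tcp_pos: [0.5012, -0.0464, 0.0638]
orientation: [2.417, -1.998, 0.02]
contact_force: [-1.0, -0.7, -2.5]
grip_width: 0.0488
clk 4.42 tcp [ 0.5012 -0.0464  0.0638] yaw -79.16 tz [ 0.006 -0.013 -1.   ] j7 -1.56 F [-1.  -0.7 -2.5] grip 0.0488
shift cm [-0.72  0.    3.57] turn 0.5
```

```bash
python3 -m pendant '-0.8 0 1 0.5;0 0 1.3 0;0 0 0 0'; python3 -c "
from h import *
go(.500,-.0398,.028,100.3)"
```

```text
clock: 4.67
tcp_pos: [0.4998, -0.0424, 0.0409]
orientation: [2.409, -2.003, 0.019]
contact_force: [0.6, -1.1, -2.7]
grip_width: 0.0485
clk 4.67 tcp [ 0.4998 -0.0424  0.0409] yaw -79.49 tz [ 0.004 -0.014 -1.   ] j7 -1.59 F [ 0.6 -1.1 -2.7] grip 0.0485
shift cm [-0.27 -0.06  1.29] turn 0.2
```

```bash
python3 -m pendant '-0.3 0 0.6 0;0 0 0.5 0;0 0 0.3 0;0 0 0 0'; python3 -c "
from h import *
go(.500,-.0398,.026,100.3)"
```

```text
clock: 5.0
tcp_pos: [0.5011, -0.0424, 0.0288]
orientation: [2.41, -2.004, 0.023]
contact_force: [0.3, 0.8, -1.7]
grip_width: 0.0485
clk 5.00 tcp [ 0.5011 -0.0424  0.0288] yaw -79.51 tz [ 0.007 -0.015 -1.   ] j7 -1.60 F [ 0.3  0.8 -1.7] grip 0.0485
shift cm [-0.28  0.06  0.28] turn 0.2
```

```bash
python3 -m pendant '-0.4 0 0.3 0;0 0 0.2 0;0 0 0 0'; python3 -c "
from h import *
go(.500,-.0398,.026,100.3)"
```

```text
clock: 5.25
tcp_pos: [0.5012, -0.0382, 0.0248]
orientation: [2.41, -2.005, 0.025]
contact_force: [0.1, -0.5, -1.8]
grip_width: 0.0489
clk 5.25 tcp [ 0.5012 -0.0382  0.0248] yaw -79.52 tz [ 0.009 -0.015 -1.   ] j7 -1.61 F [ 0.1 -0.5 -1.8] grip 0.0489
shift cm [ 0.13  0.14 -0.12] turn 0.2
```

```bash
python3 -m pendant '0.2 0 0.3 0;0 0 0.2 0;0 0 0 0'; python3 -c "
from h import *
go(.500,-.0398,.026,100.3)"
```

```text
clock: 5.5
tcp_pos: [0.5018, -0.0382, 0.0252]
orientation: [2.411, -2.005, 0.025]
contact_force: [-0.8, -0.4, -1.7]
grip_width: 0.0489
clk 5.50 tcp [ 0.5018 -0.0382  0.0252] yaw -79.49 tz [ 0.009 -0.015 -1.   ] j7 -1.61 F [-0.8 -0.4 -1.7] grip 0.0489
shift cm [ 0.12  0.2  -0.08] turn 0.2
```

```bash
python3 -m pendant '0 0 0.5 0;0 0 0 0'; python3 -c "
from h import *
go(.500,-.0398,.026,100.3)"
```

```text
clock: 5.67
tcp_pos: [0.5043, -0.0379, 0.0235]
orientation: [2.414, -2.006, 0.032]
contact_force: [-0.4, -0.4, -2.1]
grip_width: 0.0491
clk 5.67 tcp [ 0.5043 -0.0379  0.0235] yaw -79.46 tz [ 0.014 -0.015 -1.   ] j7 -1.61 F [-0.4 -0.4 -2.1] grip 0.0491
shift cm [ 0.11  0.45 -0.26] turn 0.2
```

```bash
python3 -c "
from h import *
snap('side','s1');crop('s1',220,190,400,310,4,'c5')"
```

```text
(no output)
```

View pics/c5.png

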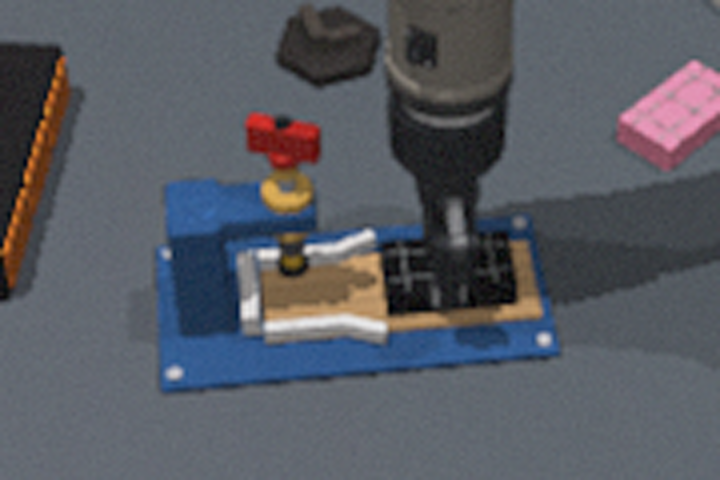

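The side crop shows the block lying lengthwise on the bed just in front of the rail mouth, so I lower it a hair more and release.

```bash
python3 -m pendant '0.1 0.3 0.4 0;0 0 0.3 0;0 0 0 0';  python3 -m pendant '0 0 0 0;0 0 0 0;0 0 0 0;0 0 0 0;0 0 0 0' 0 40; python3 -c "
from h import *
go(.500,-.0398,.12,10.3)"
```

```text
clock: 5.97
tcp_pos: [0.5049, -0.038, 0.0231]
orientation: [-2.416, 2.006, -0.04]
contact_force: [0.7, 0.1, -3.1]
grip_width: 0.0489
clock: 6.38
tcp_pos: [0.5052, -0.0382, 0.0221]
orientation: [-2.416, 2.005, -0.041]
contact_force: [-0.4, -0.9, -0.1]
grip_width: 0.0851
clk 6.38 tcp [ 0.5052 -0.0382  0.0221] yaw -79.39 tz [ 0.021 -0.015 -1.   ] j7 -1.61 F [-0.4 -0.9 -0.1] grip 0.0851
shift cm [ 0.24  0.36 -9.8 ] turn -89.7
```

```bash
python3 -m pendant '0 0 -3 0;0 0 -4 0;0 0 -4 0;0 0 0 0' 255 40; python3 -c "
from h import *
print(r.grab_frame('wrist')['hand_eye'])
snap('wrist','w4')
go(.44,-.04,.12,100.3)"
```

```text
clock: 6.72
tcp_pos: [0.5002, -0.0364, 0.1315]
orientation: [2.415, -2.003, 0.027]
contact_force: [0.4, 0.5, 0.4]
grip_width: 0.0387
[[ 9.99999835e-01  3.60221990e-04  4.47606076e-04 -3.80634532e-04]
 [-4.66399025e-04  9.63900364e-01  2.66262787e-01 -6.80055993e-02]
 [-3.35533948e-04 -2.66262952e-01  9.63900372e-01 -1.43435867e-01]
 [ 0.00000000e+00  0.00000000e+00  0.00000000e+00  1.00000000e+00]]
clk 6.82 tcp [ 0.4973 -0.0367  0.1269] yaw -79.35 tz [ 0.004 -0.015 -1.   ] j7 -1.55 F [-0.3  0.9 -0.2] grip 0.0228
shift cm [-0.74  5.69  0.67] turn 0.3
```

View pics/w4.png

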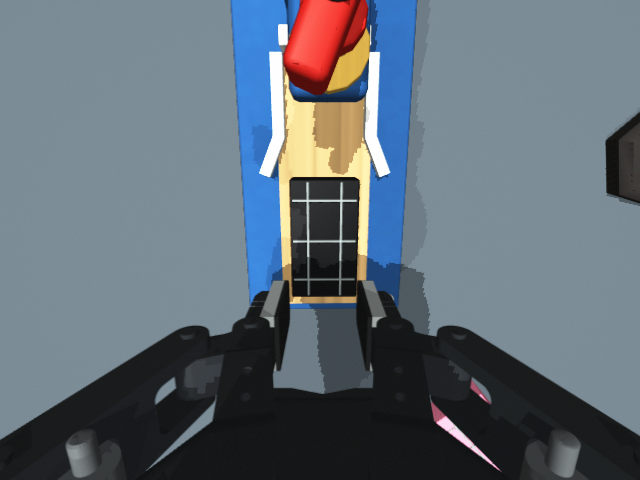

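The block lies straight on the bed, corners about (290,178),(360,178),(357,297),(292,298). The camera would come near the wing at this yaw, so I turn the tool by -90° for the push.

Run:
```python
from h import *
a=px2w('w4',[[290,178],[360,178],[357,297],[292,298]],.036);print(a.mean(0))
O=np.array([.606,-.0205]);th=np.radians(10.3);B=np.array([[np.cos(th),np.sin(th)],[-np.sin(th),np.cos(th)]])
print((a[:,:2]-O)@B.T)
m=px2w('w4',[[268,176],[381,177],[281,135],[368,136]],.024);print((m[:,:2]-O)@B.T)
print('push start',O+B.T@[-.178,0])
go(*(O+B.T@[-.178,0]),.1,10.3,half=False)
```

```text
[ 0.50208788 -0.03876147  0.036     ]
[[-0.0599442   0.02541777]
 [-0.05969152 -0.02383898]
 [-0.15079374 -0.02477348]
 [-0.15158164  0.0256448 ]]
[[-0.05952531  0.04252806]
 [-0.05981883 -0.0409313 ]
 [-0.03064353  0.03222193]
 [-0.03088673 -0.03006466]]
push start [ 0.43086846 -0.05232679]
clk 6.82 tcp [ 0.4973 -0.0367  0.1269] yaw -79.35 tz [ 0.004 -0.015 -1.   ] j7 -1.55 F [-0.3  0.9 -0.2] grip 0.0228
shift cm [0.27 6.82 2.69] turn -89.7
```

```bash
python3 -m pendant '0 2.3 0 0;0 2.3 0 0;0 2 0 0;0 0 0 -7;0 0 0 -7;0 0 0 -7;0 0 0 -7;0 0 0 -7' 255 40;python3 -m pendant '0 0 0 -7;0 0 0 -7;0 0 0 -7;0 0 0 -7;0 0 0 -7;0 0 0 -7;0 0 0 -7;0 0 0 0'; python3 -c "
from h import *
go(.431,-.0523,.06,10.3)"
```

```text
clock: 7.48
tcp_pos: [0.4205, -0.0497, 0.1156]
orientation: [2.9, -1.157, -0.015]
contact_force: [-0.9, 0.7, -0.3]
grip_width: 0.0004
clock: 8.15
tcp_pos: [0.4104, -0.0494, 0.1031]
orientation: [3.129, 0.188, -0.064]
contact_force: [0.4, -0.2, -0.4]
grip_width: -0.0005
clk 8.15 tcp [ 0.4104 -0.0494  0.1031] yaw 6.87 tz [-0.04  -0.009 -0.999] j7 -0.13 F [ 0.4 -0.2 -0.4] grip -0.0005
shift cm [2.18 0.52 4.22] turn -3.4
```

```bash
python3 -m pendant '1.5 0.5 2 -3.4;0 0 2.5 0;0 0 2 0;0 0 1 0;0 0 0 0'; python3 -c "
from h import *
go(.431,-.0523,.022,10.3)"
```

```text
clock: 8.57
tcp_pos: [0.4205, -0.0534, 0.0205]
orientation: [3.128, 0.255, -0.073]
contact_force: [-0.6, 0.1, 0.4]
grip_width: -0.0001
clk 8.57 tcp [ 0.4205 -0.0534  0.0205] yaw 9.32 tz [-0.046 -0.006 -0.999] j7 -0.21 F [-0.6  0.1  0.4] grip -0.0001
shift cm [ 1.04  0.06 -0.2 ] turn -1.0
```

```bash
python3 -m pendant '1 0 -0.1 -1;1 0 -0.05 0;1 0 -0.05 0;1 0 -0.05 0;0 0 0 0'; python3 -c "
from h import *
O=np.array([.606,-.0205]);th=np.radians(10.3)
go(*(O+np.array([np.cos(th),np.sin(th)])*-.078),.022,10.3)"
```

```text
clock: 8.98
tcp_pos: [0.4632, -0.0454, 0.0211]
orientation: [3.127, 0.275, -0.077]
contact_force: [0.3, -0.4, -0.5]
grip_width: -0.0003
clk 8.98 tcp [ 0.4632 -0.0454  0.0211] yaw 10.06 tz [-0.049 -0.006 -0.999] j7 -0.20 F [ 0.3 -0.4 -0.5] grip -0.0003
shift cm [ 6.68  0.07 -0.42] turn -0.2
```

```bash
python3 -m pendant '1 0.05 -0.1 0;1 0 -0.05 0;1 0 -0.05 0;0.8 0 -0.05 0;0 0 0 0'; python3 -c "
from h import *
O=np.array([.606,-.0205]);th=np.radians(10.3)
go(*(O+np.array([np.cos(th),np.sin(th)])*-.078),.022,10.3)
snap('wrist','w5');snap('side','s2');crop('s2',220,190,400,310,4,'c6')"
```

```text
clock: 9.4
tcp_pos: [0.5054, -0.0387, 0.0234]
orientation: [3.127, 0.273, -0.073]
contact_force: [0.6, -0.3, -0.4]
grip_width: 0.0003
clk 9.40 tcp [ 0.5054 -0.0387  0.0234] yaw 9.98 tz [-0.046 -0.006 -0.999] j7 -0.20 F [ 0.6 -0.3 -0.4] grip 0.0003
shift cm [ 2.42 -0.01  0.03] turn -0.3
```

View pics/c6.png

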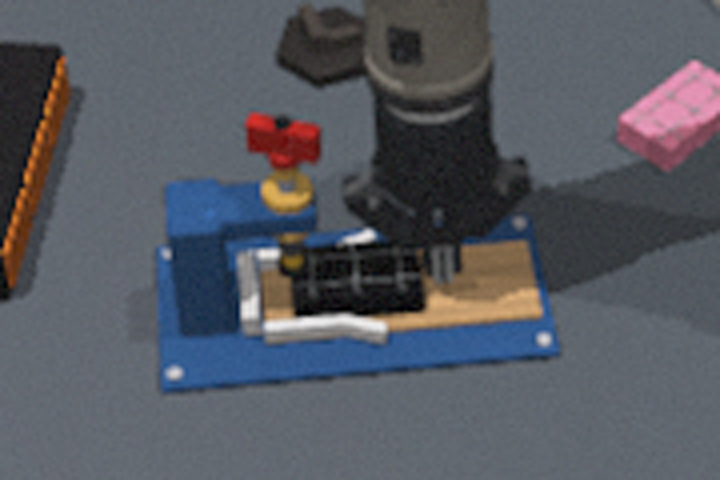

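View pics/w5.png

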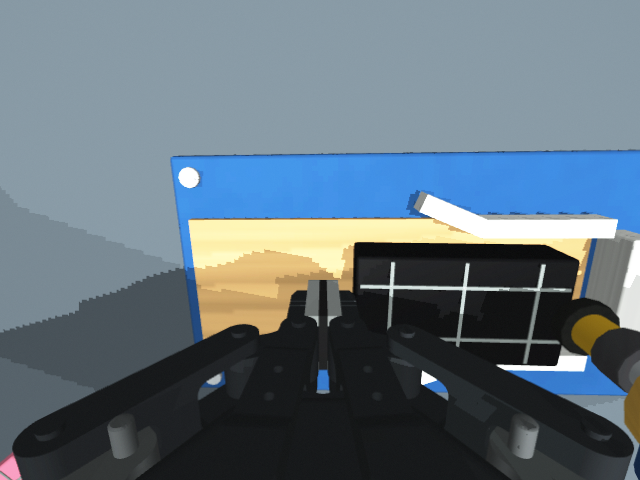

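The block is straight in the mouth, with its near top edge from (358,258) to (577,261) and the foot above its front end. The fence is still a couple of centimetres away.

```bash
python3 - <<'E'
from h import *
a=px2w('w5',[[358,258],[577,261],[558,364],[360,345]],.036)
O=np.array([.606,-.0205]);th=np.radians(10.3);B=np.array([[np.cos(th),np.sin(th)],[-np.sin(th),np.cos(th)]])
print((a[:,:2]-O)@B.T)
print(B@(r.get_obs()['tcp_pos'][:2]-O))
E
python3 -m pendant '0.7 0 -0.05 0;0.5 0 -0.05 0;0 0 0 0'; python3 -c "
from h import *
go(.529,-.0345,.022,10.3)"
```

```text
[[-0.0863341   0.02424201]
 [ 0.00159155  0.02383677]
 [ 0.00272299 -0.02410058]
 [-0.08449973 -0.01657593]]
[-1.03946723e-01  2.36494455e-05]
clock: 9.75
tcp_pos: [0.5147, -0.0373, 0.0233]
orientation: [3.126, 0.272, -0.079]
contact_force: [-0.0, 0.5, -0.5]
grip_width: 0.0002
clk 9.75 tcp [ 0.5147 -0.0373  0.0233] yaw 9.96 tz [-0.05  -0.007 -0.999] j7 -0.20 F [-0.   0.5 -0.5] grip 0.0002
shift cm [ 1.46 -0.03  0.05] turn -0.3
```

```bash
python3 -m pendant '0.4 0 -0.03 0;0.4 0 -0.03 0;0 0 0 0'; python3 -m pendant '0.3 0 0 0;0 0 0 0'; python3 -m pendant '0.3 0 0 0;0 0 0 0'; python3 -c "
from h import *
O=np.array([.606,-.0205]);th=np.radians(10.3);B=np.array([[np.cos(th),np.sin(th)],[-np.sin(th),np.cos(th)]])
print(B@(r.get_obs()['tcp_pos'][:2]-O))
snap('wrist','w6');snap('side','s3');crop('s3',220,190,400,310,4,'c7')"
```

```text
clock: 10.0
tcp_pos: [0.5225, -0.036, 0.0233]
orientation: [3.126, 0.272, -0.082]
contact_force: [0.7, 0.2, 0.6]
grip_width: 0.0
clock: 10.17
tcp_pos: [0.5218, -0.0364, 0.0223]
orientation: [3.124, 0.272, -0.094]
contact_force: [-0.2, -0.0, 0.3]
grip_width: 0.0003
clock: 10.33
tcp_pos: [0.5215, -0.0367, 0.0212]
orientation: [3.123, 0.271, -0.104]
contact_force: [0.5, -0.1, 0.4]
grip_width: 0.0
[-0.08605278 -0.00078744]
```

View pics/w6.png

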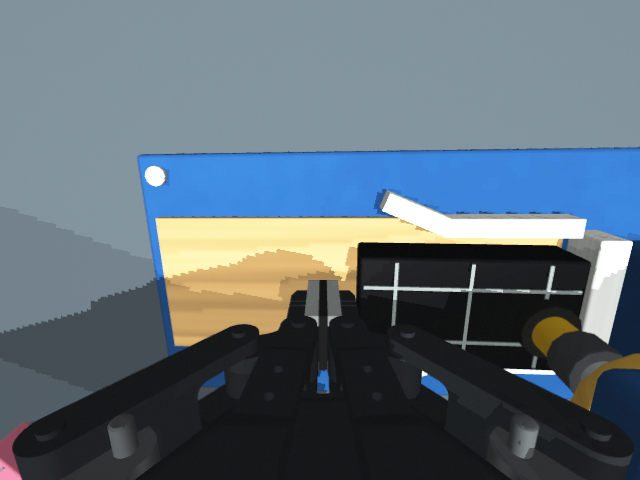

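```bash
python3 -m pendant '0.5 0 -0.05 0'; python3 -m pendant '0.4 0 -0.05 0';  python3 -c "
from h import *
go(.5245,-.0353,.022,10.3)
O=np.array([.606,-.0205]);th=np.radians(10.3);B=np.array([[np.cos(th),np.sin(th)],[-np.sin(th),np.cos(th)]])
print(B@(r.get_obs()['tcp_pos'][:2]-O))"
```

```text
clock: 10.52
tcp_pos: [0.5212, -0.037, 0.0205]
orientation: [3.121, 0.271, -0.119]
contact_force: [-26.0, -4.1, 3.9]
grip_width: 0.0
clock: 10.6
tcp_pos: [0.5204, -0.0375, 0.0196]
orientation: [3.119, 0.27, -0.134]
contact_force: [-10.8, -1.9, 2.1]
grip_width: -0.0002
clk 10.60 tcp [ 0.5204 -0.0375  0.0196] yaw 9.90 tz [-0.085 -0.015 -0.996] j7 -0.19 F [-10.8  -1.9   2.1] grip -0.0002
shift cm [ 0.42 -0.14 -0.28] turn -0.4
[-0.08727853 -0.00137919]
```

Contact with the fence is felt (26 N, then 11 N), so I back off and look.

```bash
python3 -m pendant '-0.8 0 0 0;-1 0 0 0;-1.2 0 0 0;0 0 0 0';  python3 -c "
from h import *
go(.52,-.0353,.022,10.3)
snap('wrist','w7');snap('side','s3');crop('s3',220,190,400,310,4,'c7')"
```

```text
clock: 10.93
tcp_pos: [0.4906, -0.0423, 0.0224]
orientation: [3.12, 0.271, -0.128]
contact_force: [-0.8, -0.2, -0.4]
grip_width: -0.0003
clk 10.93 tcp [ 0.4906 -0.0423  0.0224] yaw 9.92 tz [-0.081 -0.014 -0.997] j7 -0.19 F [-0.8 -0.2 -0.4] grip -0.0003
shift cm [ 3.01 -0.19 -0.2 ] turn -0.4
```

View pics/w7.png

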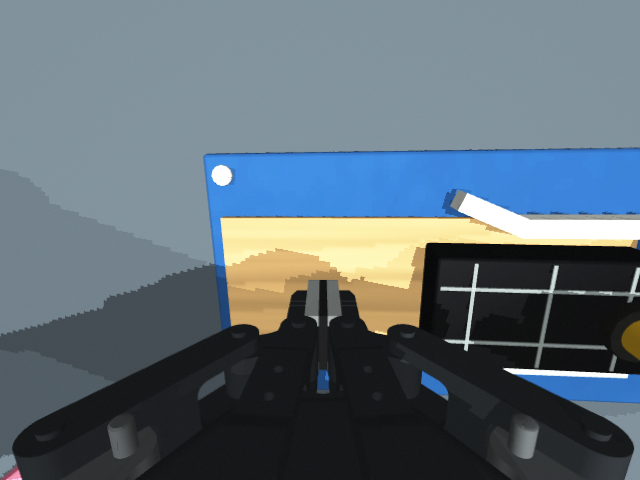

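View pics/c7.png

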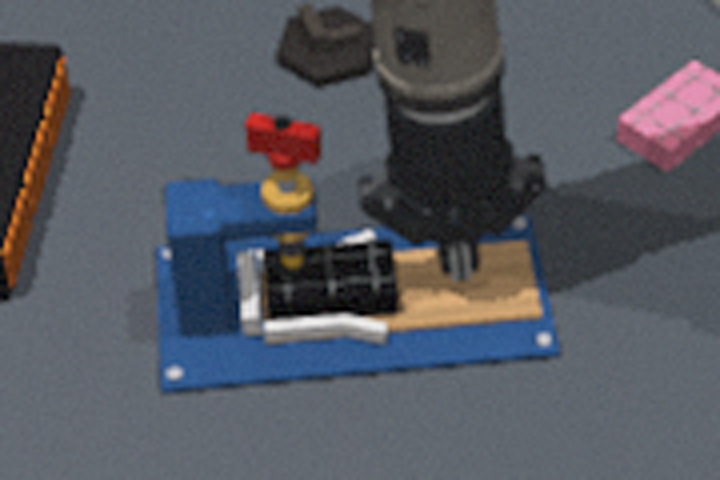

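Run:
```python
from h import *
crop('w7',380,160,640,400,3,'c8')
O=np.array([.606,-.0205]);th=np.radians(10.3);B=np.array([[np.cos(th),np.sin(th)],[-np.sin(th),np.cos(th)]])
for p,z in(([438,258],.036),([432,340],.036),([427,243],.012),([220,218],.012),([457,212],.024)):
    a=px2w('w7',[p],z);print(p,(a[:,:2]-O)@B.T)
```

```text
[438, 258] [[-0.06932189  0.02449535]]
[432, 340] [[-0.06868289 -0.01265656]]
[427, 243] [[-0.06841109  0.02391517]]
[220, 218] [[-0.16754748  0.03483917]]
[457, 212] [[-0.05996567  0.04101061]]
```

View pics/c8.png

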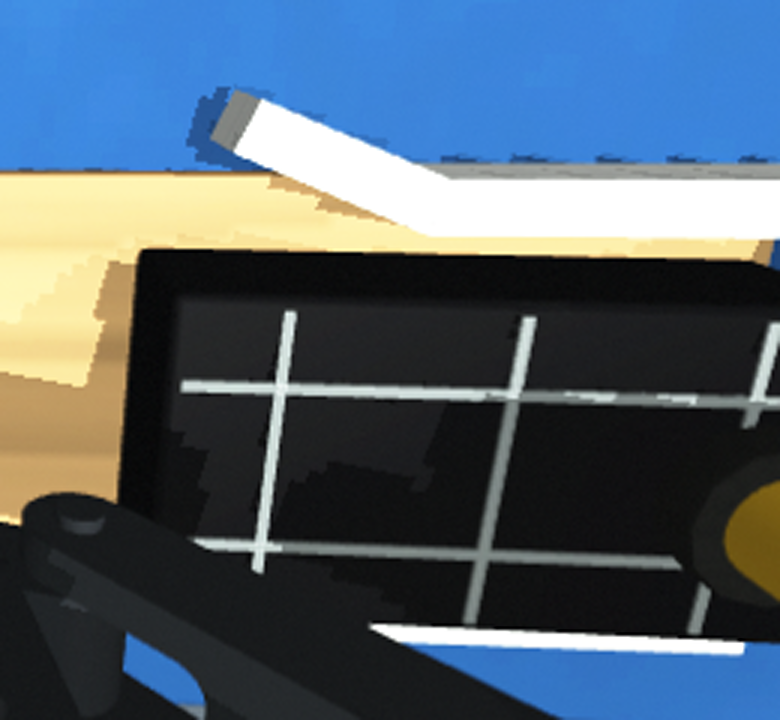

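The block's rear edge reads x ≈ -0.069, about 4 mm short of the fence. The hand's wide linkage evidently met the press arm, not the block the fence. I'll turn the hand so the linkage lies across the bed, with the camera on the robot side, and finish the push that way.

```bash
python3 -m pendant '-2 0 0 0;0 0 -3 0;0 0 -3 -7;0 0 -2 -7;0 0 0 -7;0 0 0 -7;0 0 0 -7;0 0 0 -7';python3 -m pendant '0 0 0 -7;0 0 0 -7;0 0 0 -7;0 0 0 -7;0 0 0 -7;0 0 0 -7;0 0 0 -6;0 0 0 0'; python3 -c "
from h import *
go(.47,-.044,.06,100.3,half=False)"
```

```text
clock: 11.7
tcp_pos: [0.4894, -0.0419, 0.1121]
orientation: [-2.796, -1.393, 0.093]
contact_force: [-0.2, 0.4, 0.4]
grip_width: -0.0001
clock: 12.37
tcp_pos: [0.5005, -0.0402, 0.1167]
orientation: [-1.95, -2.427, 0.051]
contact_force: [-1.0, -0.3, -0.1]
grip_width: -0.0001
clk 12.37 tcp [ 0.5005 -0.0402  0.1167] yaw 102.46 tz [-0.042 -0.008 -0.999] j7 1.31 F [-1.  -0.3 -0.1] grip -0.0001
shift cm [ 0.28 -2.81  5.8 ] turn 2.2
```

```bash
python3 -m pendant '0 0 3 2.2;0 -0.3 3 0;0 0 2.5 0;0 0 0 0'; python3 -c "
from h import *
go(.5027,-.0393,.022,100.3,half=False)"
```

```text
clock: 12.7
tcp_pos: [0.501, -0.0412, 0.0324]
orientation: [-2.023, -2.379, 0.038]
contact_force: [-0.5, -0.4, -0.0]
grip_width: 0.0001
clk 12.70 tcp [ 0.501  -0.0412  0.0324] yaw 99.24 tz [-0.03  -0.007 -1.   ] j7 1.14 F [-0.5 -0.4 -0. ] grip 0.0001
shift cm [0.16 0.23 1.03] turn -1.1
```

```bash
python3 -m pendant '0.15 0.5 0.6 -1;0 0.7 0.4 0;0 0.6 0 0;0 0 0 0'; python3 -c "
from h import *
O=np.array([.606,-.0205]);th=np.radians(10.3);B=np.array([[np.cos(th),np.sin(th)],[-np.sin(th),np.cos(th)]])
go(*(O+B.T@[-.076,0]),.022,100.3,half=False)
print(B@(r.get_obs()['tcp_pos'][:2]-O))
snap('wrist','w8')"
```

```text
clock: 13.03
tcp_pos: [0.5232, -0.0354, 0.0239]
orientation: [-2.008, -2.395, 0.032]
contact_force: [-0.0, 0.6, 0.6]
grip_width: -0.0002
clk 13.03 tcp [ 0.5232 -0.0354  0.0239] yaw 100.05 tz [-0.025 -0.006 -1.   ] j7 1.14 F [-0.   0.6  0.6] grip -0.0002
shift cm [-0.01  0.82  0.17] turn -0.2
[-0.08412229  0.00016035]
```

View pics/w8.png

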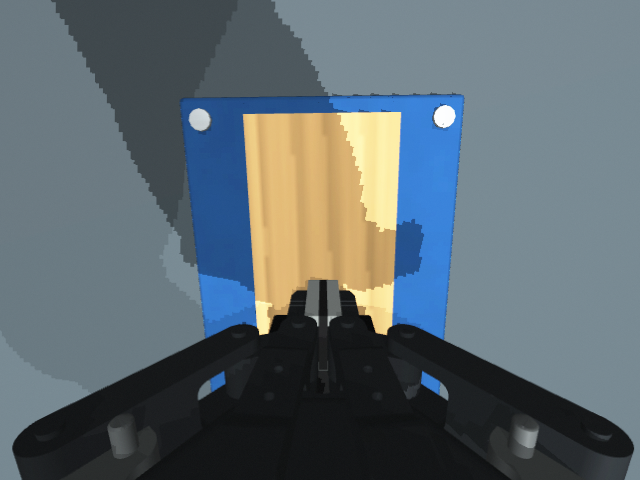

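```bash
for i in 1; do python3 -m pendant '0 0.4 0 0;0 0.3 0 0'; done; python3 -c "
from h import *
go(.53,-.0345,.022,100.3,half=False)"
```

```text
clock: 13.25
tcp_pos: [0.5304, -0.0344, 0.0251]
orientation: [-2.01, -2.396, 0.032]
contact_force: [-0.5, 0.3, -0.7]
grip_width: 0.0001
clk 13.25 tcp [ 0.5304 -0.0344  0.0251] yaw 100.01 tz [-0.024 -0.007 -1.   ] j7 1.14 F [-0.5  0.3 -0.7] grip 0.0001
shift cm [-0.01 -0.03  0.31] turn -0.3
```

```bash
python3 -m pendant '0 0.35 0.1 0'; python3 -m pendant '0 0.3 0 0'; python3 -c "
from h import *
O=np.array([.606,-.0205]);th=np.radians(10.3);B=np.array([[np.cos(th),np.sin(th)],[-np.sin(th),np.cos(th)]])
print(B@(r.get_obs()['tcp_pos'][:2]-O),r.get_obs()['contact_force'])
snap('side','s4');crop('s4',220,190,400,310,4,'c9')"
```

```text
clock: 13.33
tcp_pos: [0.5308, -0.0347, 0.0241]
orientation: [-2.009, -2.392, 0.042]
contact_force: [-17.9, -2.6, 13.3]
grip_width: -0.0001
clock: 13.42
tcp_pos: [0.5306, -0.0348, 0.0237]
orientation: [-2.007, -2.389, 0.051]
contact_force: [-8.6, 0.0, 6.2]
grip_width: 0.0
[-0.07674667 -0.00058883] [-8.62772036  0.03063631  6.23330934]
```

View pics/c9.png

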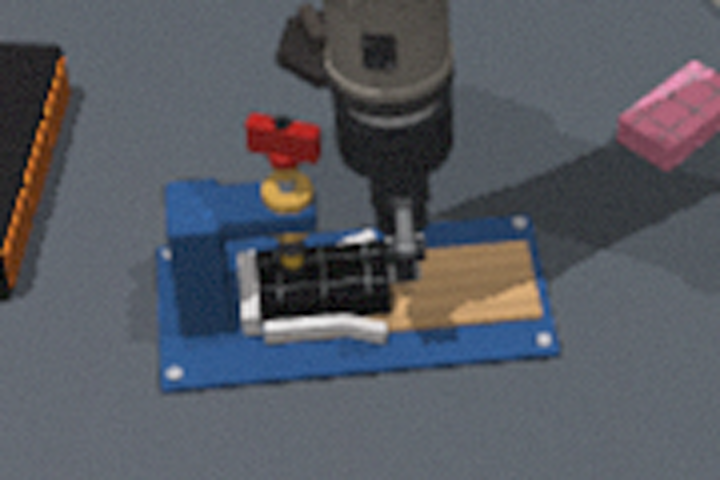

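Now the block end is against the fence (gap closed in the crop, TCP at x = -77 mm matching half a finger behind -65, push force about 18 N). I back off and rise.

```bash
python3 -m pendant '0 -0.6 0 0;0 -1 0 0;0 -2 -1 0;0 -1 -3 0;0 0 -4 0;0 0 -4 0;0 0 -4 0;0 0 0 0' 0 40; python3 -c "
from h import *
go(.54,-.0345,.28,100.3,half=False)"
```

```text
clock: 14.13
tcp_pos: [0.4848, -0.0412, 0.1904]
orientation: [-2.004, -2.388, 0.057]
contact_force: [1.8, 0.3, -0.3]
grip_width: 0.0856
clk 14.13 tcp [ 0.4848 -0.0412  0.1904] yaw 100.00 tz [-0.042 -0.012 -0.999] j7 1.37 F [ 1.8  0.3 -0.3] grip 0.0856
shift cm [-0.35  5.16 -9.19] turn -0.3
```

```bash
python3 -c "
from h import *
crop('w6',480,200,640,400,4,'c10')"; python3 -m pendant '0 0 -4 -7;0 0 -3.5 -7;0 4 0 7;0 4 0 7;0 0 0 0'; python3 -c "
from h import *
go(.606,-.0205,.28,73.6,half=False)"
```

```text
clock: 14.55
tcp_pos: [0.5624, -0.0221, 0.2649]
orientation: [-1.998, -2.412, 0.057]
contact_force: [-0.4, -0.5, -0.2]
grip_width: 0.0855
clk 14.55 tcp [ 0.5624 -0.0221  0.2649] yaw 100.74 tz [-0.03  -0.022 -0.999] j7 1.36 F [-0.4 -0.5 -0.2] grip 0.0855
shift cm [-0.68  4.26 -1.64] turn 27.1
```

View pics/c10.png

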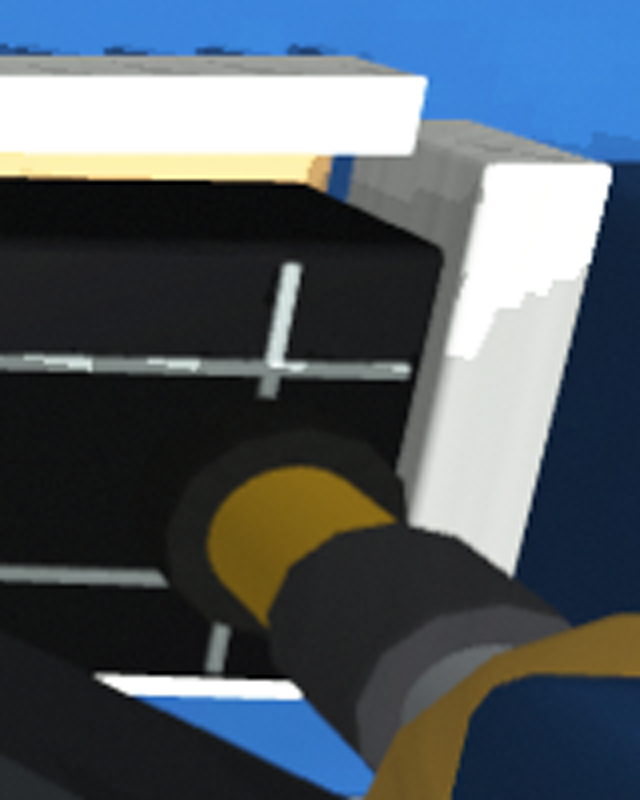

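```bash
python3 - <<'E'
from h import *
O=np.array([.606,-.0205])
for z in np.arange(.034,.056,.003):
    t=np.linspace(0,2*np.pi,60);c=np.c_[O[0]+.011*np.cos(t),O[1]+.011*np.sin(t),np.full(60,z)]
    p=w2px('w6',c);print(round(z,3),p.min(0).round(1),p.max(0).round(1),p.mean(0).round(1))
E
crop() { :; }; python3 -m pendant '-0.5 2 0 7;0 2 0 7;0 0 0 7;0 0 0 6;0 0 0 0'; python3 -c "
from h import *
go(.606,-.0205,.28,73.6,half=False);snap('wrist','w9')"
```

```text
0.034 [497.6 289.7] [552.7 337.4] [525.5 313.9]
0.037 [500.8 292.8] [557.1 341.3] [529.3 317.4]
0.04 [504.2 296. ] [561.7 345.4] [533.3 321.1]
0.043 [507.7 299.3] [566.5 349.7] [537.4 324.9]
0.046 [511.3 302.8] [571.6 354.1] [541.8 328.9]
0.049 [515.1 306.5] [576.8 358.8] [546.3 333. ]
0.052 [519.1 310.4] [582.4 363.6] [551.1 337.4]
0.055 [523.3 314.4] [588.2 368.7] [556.1 342. ]
clock: 14.97
tcp_pos: [0.6056, -0.0217, 0.2636]
orientation: [2.525, 1.865, -0.054]
contact_force: [-0.8, -0.2, -0.2]
grip_width: 0.0855
clk 14.97 tcp [ 0.6056 -0.0217  0.2636] yaw 72.91 tz [-0.026 -0.022 -0.999] j7 0.91 F [-0.8 -0.2 -0.2] grip 0.0855
shift cm [ 0.08 -0.03 -1.65] turn -0.7
```

View pics/w9.png

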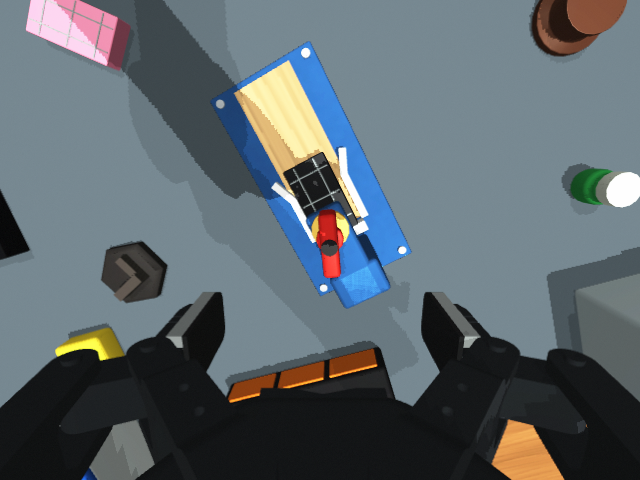

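The wrist view shows the wing from (328,213) to (333,276), its hub (330,247), nearly along the picture's vertical.

Run:
```python
from h import *
crop('w9',280,190,400,320,5,'c11')
```

```text
(no output)
```

View pics/c11.png

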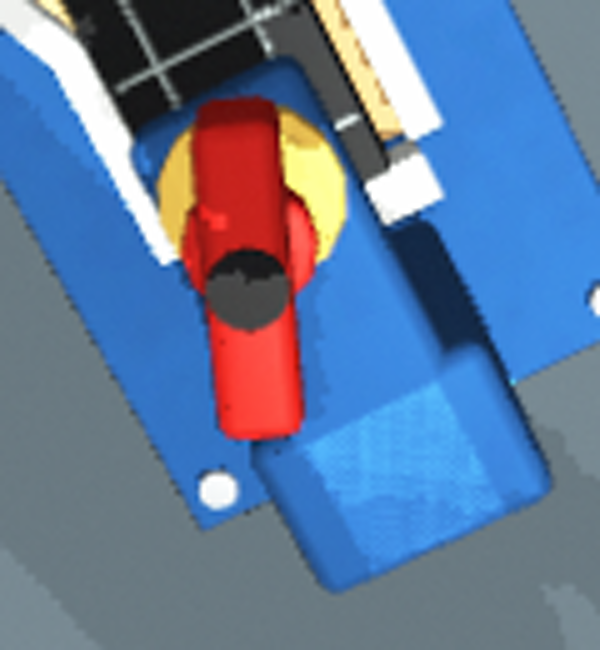

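Run:
```python
from h import *
f=lambda p:[280+p[0]/5,190+p[1]/5]
q=[f(p) for p in[(200,125),(277,125),(220,430),(300,425),(248,290)]]
for z in(.178,.181):
    a=px2w('w9',q,z)
    n=(a[0]+a[1])/2;m=(a[2]+a[3])/2
    print(z,n,m,(n+m)/2,'len',np.linalg.norm(n-m),'w',np.linalg.norm(a[0]-a[1]),'dir',np.degrees(np.arctan2(*(m-n)[1::-1])),a[4])
```

```text
0.178 [ 0.58344746 -0.0132273   0.178     ] [ 0.62753852 -0.02327532  0.178     ] [ 0.60549299 -0.01825131  0.178     ] len 0.04522150106296307 w 0.010820151131609067 dir -12.838030554561746 [ 0.60689329 -0.01889365  0.178     ]
0.181 [ 0.58294904 -0.01303084  0.181     ] [ 0.62646538 -0.02294789  0.181     ] [ 0.60470721 -0.01798937  0.181     ] len 0.04463204764552552 w 0.010679112578889713 dir -12.83803055456174 [ 0.60608925 -0.01862334  0.181     ]
```

```bash
python3 -m pendant '0 0 2 -4;0 0 3 0;0 0 2.5 0;0 0 0 0'; python3 -c "
from h import *
go(.6057,-.019,.150,77.2,half=False);snap('wrist','w10')"
```

```text
clock: 15.35
tcp_pos: [0.6038, -0.0235, 0.189]
orientation: [2.431, 1.979, -0.047]
contact_force: [-0.7, -0.0, -0.2]
grip_width: 0.0856
clk 15.35 tcp [ 0.6038 -0.0235  0.189 ] yaw 78.30 tz [-0.019 -0.024 -1.   ] j7 0.94 F [-0.7 -0.  -0.2] grip 0.0856
shift cm [0.59 0.14 3.88] turn 1.1
```

View pics/w10.png

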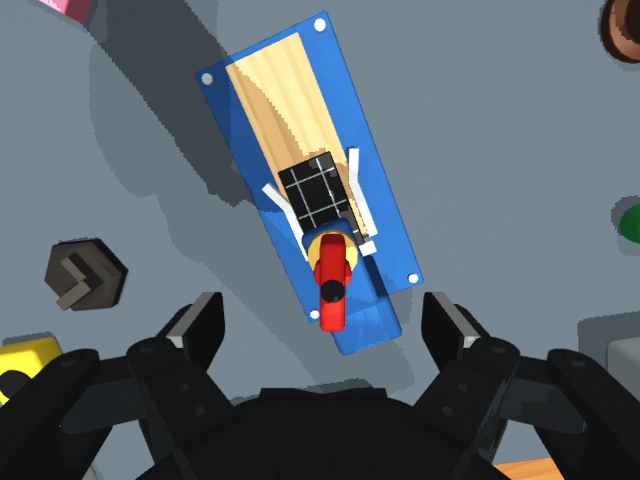

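```bash
python3 -m pendant '0.5 0.1 1.5 0.5;0.1 0 1.5 0;0 0 0.5 0;0 0 0 0'; python3 -c "
from h import *
go(.6057,-.019,.150,77.2,half=False);snap('wrist','w11')"
```

```text
clock: 15.73
tcp_pos: [0.609, -0.0176, 0.1586]
orientation: [2.432, 1.968, -0.036]
contact_force: [-0.2, -0.5, -0.9]
grip_width: 0.0853
clk 15.73 tcp [ 0.609  -0.0176  0.1586] yaw 77.97 tz [-0.01  -0.024 -1.   ] j7 0.90 F [-0.2 -0.5 -0.9] grip 0.0853
shift cm [-0.18 -0.29  0.86] turn 0.8
```

View pics/w11.png

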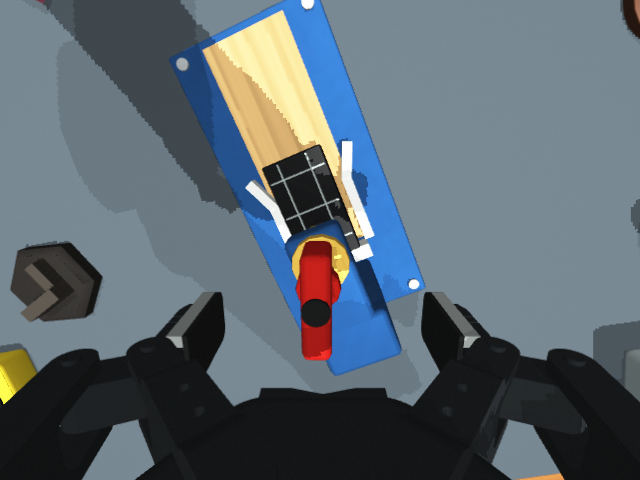

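Run:
```python
from h import *
for z in(.176,.180):
    a=px2w('w11',[[317,244],[317,358],[315,313]],z);print(a,a[:2].mean(0),np.linalg.norm(a[0]-a[1]),np.degrees(np.arctan2(*(a[1]-a[0])[1::-1])))
o=r.get_obs();M=Ro.from_rotvec(o['orientation']).as_matrix()
print(w2px('w11',[o['tcp_pos'],o['tcp_pos']-.019*M[:,2]]))
```

```text
[[ 0.57877874 -0.01251247  0.176     ]
 [ 0.62943299 -0.02352656  0.176     ]
 [ 0.60805534 -0.01973836  0.176     ]] [ 0.60410586 -0.01801952  0.176     ] 0.05183784958305001 -12.267258268296871
[[ 0.57770181 -0.01210589  0.18      ]
 [ 0.6267516  -0.02277111  0.18      ]
 [ 0.60605108 -0.01910289  0.18      ]] [ 0.60222671 -0.0174385   0.18      ] 0.05019590112757514 -12.267258268296898
[[321.64459969 297.11445542]
 [321.50010596 316.90839622]]
```

```bash
python3 -m pendant '-0.2 -0.5 0.5 0.7;0 0 0.5 0;0 0 0 0'; python3 -c "
from h import *
go(.6052,-.0187,.150,77.5,half=False)"
```

```text
clock: 16.03
tcp_pos: [0.6044, -0.0188, 0.1501]
orientation: [2.444, 1.951, -0.032]
contact_force: [0.3, -0.8, -0.3]
grip_width: 0.0856
clk 16.03 tcp [ 0.6044 -0.0188  0.1501] yaw 77.21 tz [-0.007 -0.024 -1.   ] j7 0.88 F [ 0.3 -0.8 -0.3] grip 0.0856
shift cm [0.03 0.08 0.  ] turn -0.3
```

```bash
python3 -m pendant '0 0 0 0;0 0 0 0;0 0 0 0;0 0 0 0;0 0 0 0;0 0 0 0;0 0 0 0;0 0 0 0' 255 50; python3 -c "
from h import *
go(.6052,-.0187,.150,77.5,half=False);print(r.get_obs()['moment'])"
```

```text
clock: 16.7
tcp_pos: [0.6049, -0.0193, 0.1514]
orientation: [2.443, 1.949, -0.031]
contact_force: [0.1, -0.5, -0.2]
grip_width: 0.0186
clk 16.70 tcp [ 0.6049 -0.0193  0.1514] yaw 77.17 tz [-0.005 -0.025 -1.   ] j7 0.88 F [ 0.1 -0.5 -0.2] grip 0.0186
shift cm [0.07 0.02 0.14] turn -0.3
[-0.03617596  0.07318856 -0.00337435]
```

```bash
python3 -m pendant '0 0 0 0;0 0 0 0;0 0 0 0;0 0 0 0' 255 50; python3 -c "
from h import *
go(.6052,-.0187,.150,77.5,half=False);print(r.get_obs()['moment'])"
```

```text
clock: 17.03
tcp_pos: [0.6049, -0.0193, 0.1514]
orientation: [2.443, 1.949, -0.031]
contact_force: [-0.2, 0.7, 0.4]
grip_width: 0.0183
clk 17.03 tcp [ 0.6049 -0.0193  0.1514] yaw 77.17 tz [-0.005 -0.025 -1.   ] j7 0.88 F [-0.2  0.7  0.4] grip 0.0183
shift cm [0.07 0.02 0.14] turn -0.3
[-0.01526951  0.14198679 -0.00887041]
```

```bash
python3 -c "
from h import *
snap('wrist','w12');crop('w12',220,200,420,400,4,'c12');snap('side','s5');crop('s5',230,170,380,290,5,'c13')"
```

```text
(no output)
```

View pics/c12.png

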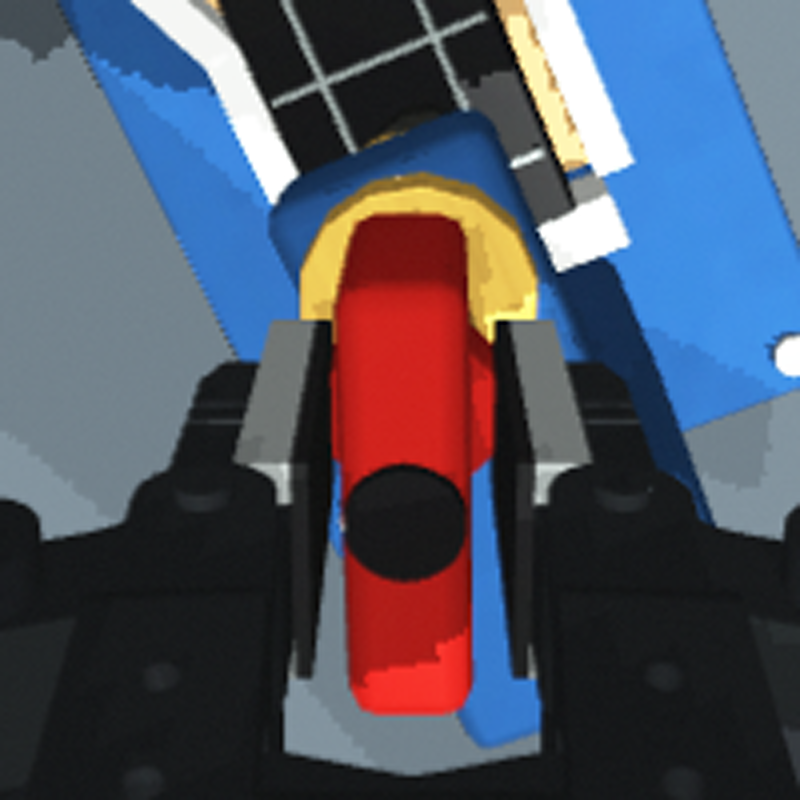

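View pics/c13.png

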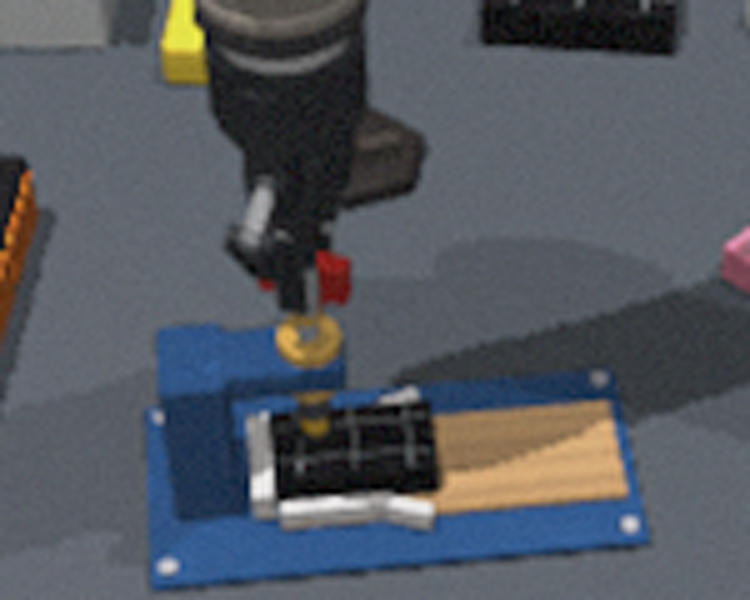

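The pads are on the round hub below the wing (18 mm wide), so the grasp is too low. I open a little, go up 8 mm and close again.

```bash
python3 -m pendant '0 0 0 0;0 0 0 0;0 0 0 0' 130 50; python3 -m pendant '0 0.05 -0.8 0;0 0 0 0' ; python3 -c "
from h import *
go(.6052,-.0187,.158,77.5,half=False);print(r.get_obs()['moment'])"
```

```text
clock: 17.38
tcp_pos: [0.605, -0.019, 0.1513]
orientation: [2.443, 1.95, -0.03]
contact_force: [-0.4, 0.7, -0.5]
grip_width: 0.0419
clock: 17.55
tcp_pos: [0.6056, -0.0187, 0.1598]
orientation: [2.443, 1.95, -0.03]
contact_force: [0.4, 1.2, 0.6]
grip_width: 0.0418
clk 17.55 tcp [ 0.6056 -0.0187  0.1598] yaw 77.20 tz [-0.005 -0.024 -1.   ] j7 0.89 F [0.4 1.2 0.6] grip 0.0418
shift cm [ 0.   -0.04  0.18] turn -0.3
[ 0.08360778 -0.02780823  0.00617636]
```

```bash
python3 -m pendant '0 0 0 0;0 0 0 0;0 0 0 0;0 0 0 0;0 0 0 0;0 0 0 0;0 0 0 0' 255 50; python3 -c "
from h import *
go(.6052,-.0187,.158,77.5,half=False);print(r.get_obs()['moment'])
snap('wrist','w13');crop('w13',220,200,420,400,3,'c14')"
```

```text
clock: 18.13
tcp_pos: [0.6058, -0.0194, 0.1607]
orientation: [2.442, 1.949, -0.03]
contact_force: [-0.9, -1.4, 0.5]
grip_width: 0.0113
clk 18.13 tcp [ 0.6058 -0.0194  0.1607] yaw 77.19 tz [-0.005 -0.025 -1.   ] j7 0.89 F [-0.9 -1.4  0.5] grip 0.0113
shift cm [ 0.06 -0.07  0.27] turn -0.3
[0.09678796 0.11269082 0.12454165]
```

View pics/c14.png

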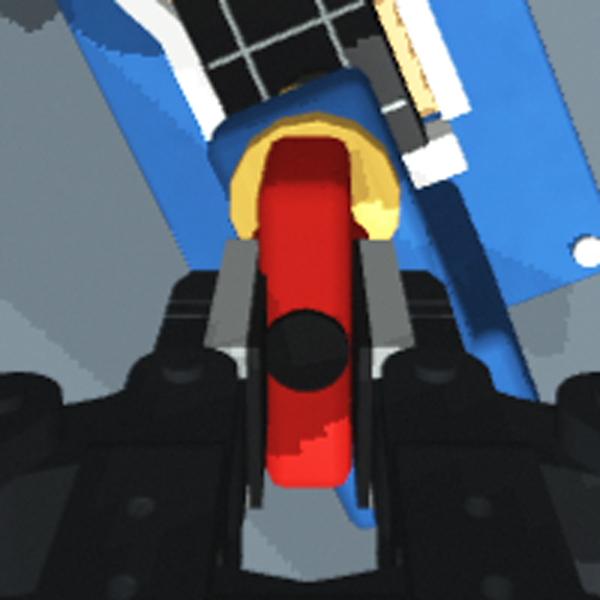

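Now the wing itself is pinched. Start turning, watching axial force.

```bash
cat > m.py <<'E'
from h import *
o=r.get_obs();M=Ro.from_rotvec(o['orientation']).as_matrix()
y=np.degrees(np.arctan2(M[1,0],M[0,0]))
print('yaw %.1f turned %.1f deg  zexp %.4f tcp %s Fz %.1f Mz %.3f grip %.4f j7 %.2f clk %.2f'%(y,(77.2-y)%360,0.1607-.006*np.radians((77.2-y)%360),o['tcp_pos'].round(4),o['contact_force'][2],o['moment'][2],o['grip_width'],o['joints'][6],o['clock']),o['contact_force'].round(1))
E
python3 -m pendant '0 0 0.05 5;0 0 0.05 5' 255 60; python3 m.py; python3 -m pendant '0 0 0.05 5;0 0 0.05 5'; python3 m.py
```

```text
clock: 18.35
tcp_pos: [0.6058, -0.0195, 0.1595]
orientation: [2.605, 1.724, -0.027]
contact_force: [-0.6, -1.3, 1.5]
grip_width: 0.0113
yaw 67.0 turned 10.2 deg  zexp 0.1596 tcp [ 0.6058 -0.0195  0.1595] Fz 1.5 Mz 0.177 grip 0.0113 j7 0.73 clk 18.35 [-0.6 -1.3  1.5]
clock: 18.52
tcp_pos: [0.6057, -0.0195, 0.1585]
orientation: [2.751, 1.478, -0.025]
contact_force: [-1.2, -1.7, 0.4]
grip_width: 0.0117
yaw 56.5 turned 20.7 deg  zexp 0.1585 tcp [ 0.6057 -0.0195  0.1585] Fz 0.4 Mz 0.134 grip 0.0117 j7 0.57 clk 18.52 [-1.2 -1.7  0.4]
```

```bash
for i in 1 2; do python3 -m pendant '0 0 0.05 5;0 0 0.05 5;0 0 0.05 5;0 0 0.06 5' >/dev/null; python3 m.py; done
```

```text
yaw 35.5 turned 41.7 deg  zexp 0.1563 tcp [ 0.6056 -0.0196  0.1563] Fz 1.3 Mz 0.209 grip 0.0109 j7 0.24 clk 18.85 [ 0.  -0.6  1.3]
yaw 14.5 turned 62.7 deg  zexp 0.1541 tcp [ 0.6055 -0.0197  0.1541] Fz 1.1 Mz 0.213 grip 0.0118 j7 -0.09 clk 19.18 [-1.4 -1.6  1.1]
```

```bash
python3 -c "
from h import *
snap('side','s6');crop('s6',230,170,380,290,5,'c15')"; cat m.py >/dev/null; python3 -m pendant '0 0 0.05 5;0 0 0.05 5'>/dev/null; python3 m.py;  python3 -m pendant '0 0 0.05 5;0 0 0.05 5'>/dev/null; python3 m.py
```

```text
yaw 4.1 turned 73.1 deg  zexp 0.1530 tcp [ 0.6054 -0.0196  0.153 ] Fz 0.8 Mz 0.204 grip 0.0117 j7 -0.25 clk 19.40 [-0.8 -0.9  0.8]
yaw -6.1 turned 83.3 deg  zexp 0.1520 tcp [ 0.6053 -0.0196  0.152 ] Fz 1.6 Mz 0.232 grip 0.0115 j7 -0.41 clk 19.57 [-1.4 -1.3  1.6]
```

View pics/c15.png

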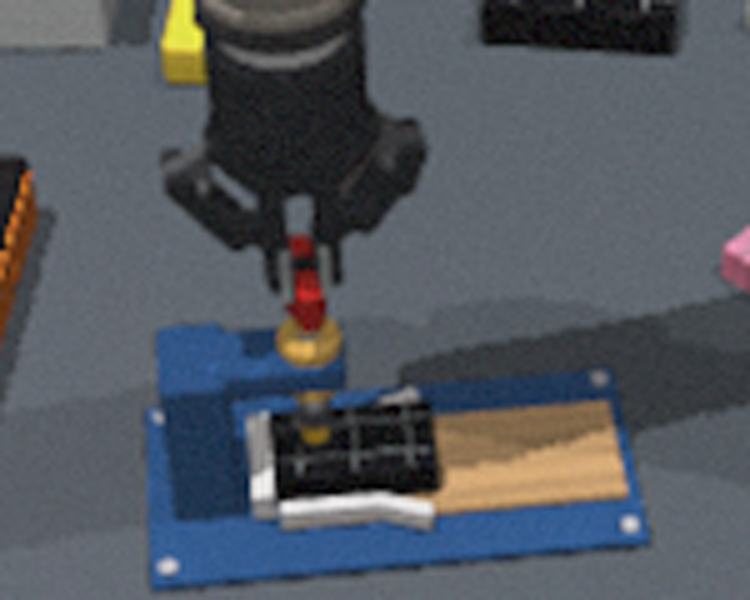

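```bash
for i in 1 2; do python3 -m pendant '0 0 0.05 5;0 0 0.05 5' >/dev/null; python3 m.py; done
```

```text
yaw -16.3 turned 93.5 deg  zexp 0.1509 tcp [ 0.6053 -0.0196  0.151 ] Fz 2.1 Mz 0.203 grip 0.0109 j7 -0.57 clk 19.73 [-0.5 -1.6  2.1]
yaw -26.5 turned 103.7 deg  zexp 0.1498 tcp [ 0.6052 -0.0196  0.1499] Fz 2.6 Mz 0.298 grip 0.0115 j7 -0.73 clk 19.90 [-0.7 -1.6  2.6]
```

```bash
for i in 1; do python3 -m pendant '0 0 0.05 5' >/dev/null; python3 m.py;python3 -m pendant '0 0 0.05 5' >/dev/null; python3 m.py; done
```

```text
yaw -31.6 turned 108.8 deg  zexp 0.1493 tcp [ 0.6052 -0.0195  0.1494] Fz 1.0 Mz 0.321 grip 0.0116 j7 -0.81 clk 19.98 [-1.3 -1.4  1. ]
yaw -36.7 turned 113.9 deg  zexp 0.1488 tcp [ 0.6052 -0.0195  0.1489] Fz 1.2 Mz 0.361 grip 0.0113 j7 -0.89 clk 20.07 [-1.3 -1.3  1.2]
```

Torque is rising since about 90–95° (0.21 → 0.36 N m), so the foot is on. I stop and check at rest.

```bash
for i in 1 2 3; do python3 -m pendant '0 0 0 0;0 0 0 0' >/dev/null; python3 m.py; done; python3 -c "
from h import *
snap('side','s7');crop('s7',260,210,340,280,9,'c16')"
```

```text
yaw -36.5 turned 113.7 deg  zexp 0.1488 tcp [ 0.6052 -0.0195  0.1489] Fz 1.6 Mz 0.091 grip 0.0111 j7 -0.89 clk 20.23 [-1.1 -1.4  1.6]
yaw -36.2 turned 113.4 deg  zexp 0.1488 tcp [ 0.6052 -0.0195  0.1489] Fz 1.3 Mz 0.053 grip 0.0118 j7 -0.89 clk 20.40 [ 0.2 -1.   1.3]
yaw -36.1 turned 113.3 deg  zexp 0.1488 tcp [ 0.6052 -0.0195  0.1489] Fz 1.6 Mz -0.014 grip 0.0115 j7 -0.88 clk 20.57 [-0.1 -1.3  1.6]
```

View pics/c16.png

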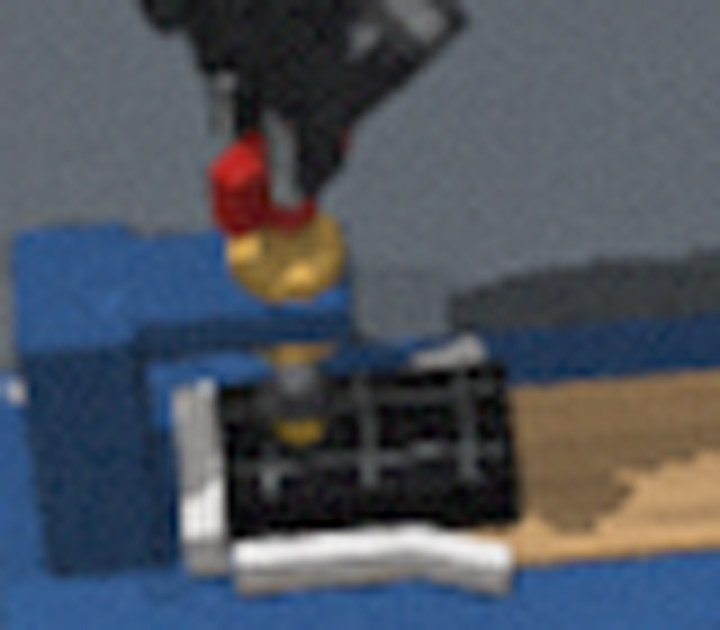

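Estimated touch is at about 88±4° of turn, so about 0.44 rad past touch and roughly 22 N, near the upper limit. Easing back about 6° should bring it to about 16 N, with margin either way.

```bash
python3 -m pendant '0 0 -0.03 -3.3;0 0 -0.03 -3.3;0 0 0 0' ; python3 m.py; python3 -m pendant '0 0 0 0;0 0 0 0' >/dev/null; python3 m.py
```

```text
clock: 20.87
tcp_pos: [0.6052, -0.0196, 0.1496]
orientation: [3.015, -0.785, 0.0]
contact_force: [-0.4, -0.8, 1.6]
grip_width: 0.011
yaw -29.2 turned 106.4 deg  zexp 0.1496 tcp [ 0.6052 -0.0196  0.1496] Fz 1.6 Mz 0.022 grip 0.0110 j7 -0.77 clk 20.87 [-0.4 -0.8  1.6]
yaw -29.3 turned 106.5 deg  zexp 0.1495 tcp [ 0.6052 -0.0196  0.1496] Fz 2.1 Mz 0.056 grip 0.0114 j7 -0.78 clk 21.03 [-1.5 -0.5  2.1]
```

```bash
python3 -m pendant '0 0 -0.06 -6;0 0 -0.06 -6;0 0 -0.06 -6;0 0 -0.06 -6;0 0 -0.06 -6;0 0 -0.06 -6;0 0 0 0' >/dev/null; python3 m.py; for i in 1 2 3 4 5; do python3 -m pendant '0 0 0.03 3' >/dev/null; python3 m.py; done
```

```text
yaw 7.7 turned 69.5 deg  zexp 0.1534 tcp [ 0.6055 -0.0197  0.1533] Fz 2.0 Mz -0.040 grip 0.0113 j7 -0.20 clk 21.62 [-0.7 -1.   2. ]
yaw 4.5 turned 72.7 deg  zexp 0.1531 tcp [ 0.6054 -0.0197  0.153 ] Fz 1.9 Mz 0.183 grip 0.0113 j7 -0.25 clk 21.70 [-2.  -0.5  1.9]
yaw 1.2 turned 76.0 deg  zexp 0.1527 tcp [ 0.6054 -0.0197  0.1526] Fz 1.8 Mz 0.190 grip 0.0117 j7 -0.30 clk 21.78 [-1.  -0.5  1.8]
yaw -2.2 turned 79.4 deg  zexp 0.1524 tcp [ 0.6054 -0.0197  0.1523] Fz 1.5 Mz 0.174 grip 0.0116 j7 -0.35 clk 21.87 [-0.3 -0.3  1.5]
yaw -5.6 turned 82.8 deg  zexp 0.1520 tcp [ 0.6054 -0.0196  0.152 ] Fz 1.2 Mz 0.195 grip 0.0115 j7 -0.40 clk 21.95 [-1.2 -1.   1.2]
yaw -8.9 turned 86.1 deg  zexp 0.1517 tcp [ 0.6053 -0.0197  0.1517] Fz 1.4 Mz 0.160 grip 0.0116 j7 -0.46 clk 22.03 [-0.1 -1.2  1.4]
```

Baseline at 3°/row is about 0.18 up to 86°. I continue in the same small steps.

```bash
for i in 1 2 3 4 5; do python3 -m pendant '0 0 0.03 3' >/dev/null; python3 m.py; done
```

```text
yaw -12.3 turned 89.5 deg  zexp 0.1513 tcp [ 0.6053 -0.0196  0.1513] Fz 1.7 Mz 0.233 grip 0.0115 j7 -0.51 clk 22.12 [-0.2 -1.2  1.7]
yaw -15.7 turned 92.9 deg  zexp 0.1510 tcp [ 0.6053 -0.0197  0.151 ] Fz 1.9 Mz 0.255 grip 0.0115 j7 -0.56 clk 22.20 [-0.8 -1.3  1.9]
yaw -19.0 turned 96.2 deg  zexp 0.1506 tcp [ 0.6052 -0.0196  0.1507] Fz 1.0 Mz 0.288 grip 0.0118 j7 -0.62 clk 22.28 [-0.5 -0.1  1. ]
yaw -22.4 turned 99.6 deg  zexp 0.1503 tcp [ 0.6052 -0.0196  0.1504] Fz 1.6 Mz 0.337 grip 0.0117 j7 -0.67 clk 22.37 [-1.2 -0.9  1.6]
yaw -25.7 turned 102.9 deg  zexp 0.1499 tcp [ 0.6052 -0.0196  0.15  ] Fz 0.6 Mz 0.304 grip 0.0118 j7 -0.72 clk 22.45 [-1.1 -1.3  0.6]
```

Combining both runs, touch is at about 80–88°, so the present 103° is about 0.26–0.40 rad past touch (about 14–21 N on the bed). I stay here, let go and check the spring by eye.

```bash
python3 -m pendant '0 0 0 0;0 0 0 0;0 0 0 0' >/dev/null; python3 m.py; python3 -m pendant '0 0 0 0;0 0 0 0;0 0 0 0;0 0 0 0;0 0 0 0' 60 >/dev/null; python3 m.py; python3 -c "
from h import *
go(.5,-.039,.24,10.3)"
```

```text
yaw -26.1 turned 103.3 deg  zexp 0.1499 tcp [ 0.6052 -0.0196  0.15  ] Fz 0.4 Mz 0.282 grip 0.0116 j7 -0.73 clk 22.70 [-0.7 -1.3  0.4]
yaw -26.1 turned 103.3 deg  zexp 0.1499 tcp [ 0.6052 -0.0186  0.1496] Fz 0.1 Mz -0.021 grip 0.0656 j7 -0.73 clk 23.12 [ 0.2 -0.3  0.1]
clk 23.12 tcp [ 0.6052 -0.0186  0.1496] yaw -26.07 tz [-0.006 -0.026 -1.   ] j7 -0.73 F [ 0.2 -0.3  0.1] grip 0.0656
shift cm [-8.49  6.69 -8.92] turn -36.4
```

```bash
python3 -m pendant '0 0 -3 0;0 0 -3.5 0;0 0 -3 0;-3 2.3 0 0;-3 2.3 0 0;-3 2.3 0 0;0 0 0 0' 255; python3 -m pendant '0 0 0 -7;0 0 0 -7;0 0 0 -7;0 0 0 -7;0 0 0 -7;0 0 0 -1.5;0 0 0 0'; python3 -c "
from h import *
go(.495,-.039,.05,10.3)"
```

```text
clock: 23.7
tcp_pos: [0.4912, -0.0374, 0.2484]
orientation: [3.037, -0.7, -0.004]
contact_force: [-0.6, -0.7, -0.9]
grip_width: 0.0001
clock: 24.28
tcp_pos: [0.4884, -0.0382, 0.2497]
orientation: [3.1, 0.319, -0.015]
contact_force: [-0.4, 0.4, 0.4]
grip_width: 0.0
clk 24.28 tcp [ 0.4884 -0.0382  0.2497] yaw 11.74 tz [-0.007 -0.027 -1.   ] j7 0.03 F [-0.4  0.4  0.4] grip 0.0000
shift cm [ 0.87 -0.27 19.96] turn 1.4
```

```bash
python3 -m pendant '0 0 3.5 0;0 0 4 0;0 0 4 0;0 0 3 0;0 0 0 0'; python3 -c "
from h import *
go(.495,-.039,.05,10.3);snap('wrist','w14')"
```

```text
clock: 24.7
tcp_pos: [0.493, -0.0418, 0.1039]
orientation: [3.099, 0.307, 0.004]
contact_force: [-0.7, -0.6, -0.8]
grip_width: 0.0002
clk 24.70 tcp [ 0.493  -0.0418  0.1039] yaw 11.32 tz [ 0.005 -0.027 -1.   ] j7 -0.11 F [-0.7 -0.6 -0.8] grip 0.0002
shift cm [ 0.25 -0.38  5.38] turn 1.0
```

View pics/w14.png

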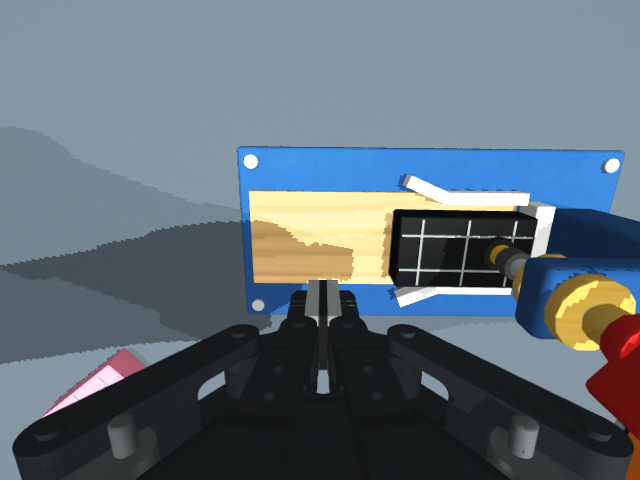

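```bash
python3 -m pendant '0.3 -0.3 3 1;0.7 -0.1 3 0;0 0 1 0;0 0 0 0'; python3 -c "
from h import *
go(.505,-.037,.03,10.3);snap('wrist','w15');crop('w15',480,200,640,400,4,'c17')"
```

```text
clock: 25.08
tcp_pos: [0.5111, -0.0375, 0.0417]
orientation: [3.1, 0.273, 0.026]
contact_force: [-0.5, -0.1, -0.3]
grip_width: -0.0
clk 25.08 tcp [ 0.5111 -0.0375  0.0417] yaw 10.08 tz [ 0.019 -0.028 -0.999] j7 -0.22 F [-0.5 -0.1 -0.3] grip -0.0000
shift cm [-0.6  -0.19  1.16] turn -0.2
```

View pics/c17.png

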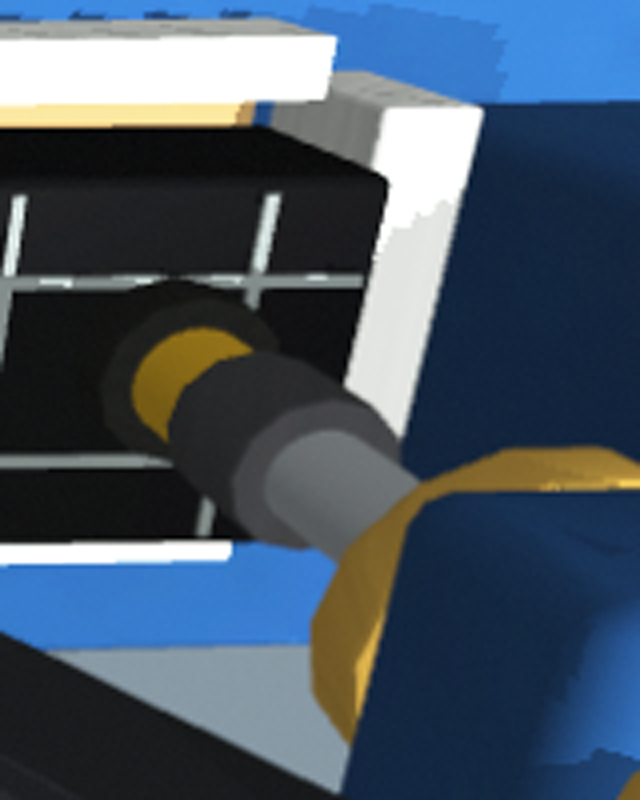

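```bash
python3 - <<'E'
from h import *
from scipy.optimize import least_squares
obs={'w6':[(167,430),(270,527)],'w15':[(103,277),(172,352)]}
def ext(fn,O,r_,z):
    t=np.linspace(0,2*np.pi,180);p=w2px(fn,np.c_[O[0]+r_*np.cos(t),O[1]+r_*np.sin(t),np.full(180,z)])
    return (p.min(0)-[480,200])*4
for th in (0,.003):   # which height of the pad rim is seen
  def res(v):
    h,zf6,l6,l15,ox6,oy6,ox15,oy15=v;o=[]
    for fn,zf,l,O in(('w6',zf6,l6,(ox6,oy6)),('w15',.036+th,l15,(ox15,oy15))):
        o+=list(ext(fn,O,.011,zf)-obs[fn][0]);o+=list(ext(fn,O,h,zf+l)-obs[fn][1])
    o+=list((np.array([ox6-.606,oy6+.0202,ox15-.606,oy15+.0202]))/.001*1.0)
    return o
  s=least_squares(res,[.009,.05,.01,.008,.606,-.0202,.606,-.0202],x_scale=[1e-3]*8);print(th,(s.x*1000).round(2),'compression mm',(s.x[2]-s.x[3])*1000,s.cost)
E
python3 -c "
import cv2
a=cv2.imread('pics/c10.png');cv2.imwrite('pics/c18.png',cv2.resize(a[380:680,120:480],None,fx=2,fy=2));a=cv2.imread('pics/c17.png');cv2.imwrite('pics/c19.png',cv2.resize(a[240:540,60:420],None,fx=2,fy=2))"
```

```text
0 [  0.    52.43  -5.34  -6.53 606.73 -19.64 611.39 -19.41] compression mm 1.1915355266790968 258.850131550423
0.003 [ -0.    52.42  -5.28  -6.58 606.72 -19.63 609.38 -18.51] compression mm 1.2995314987394972 223.39835921864778
```

View pics/c18.png

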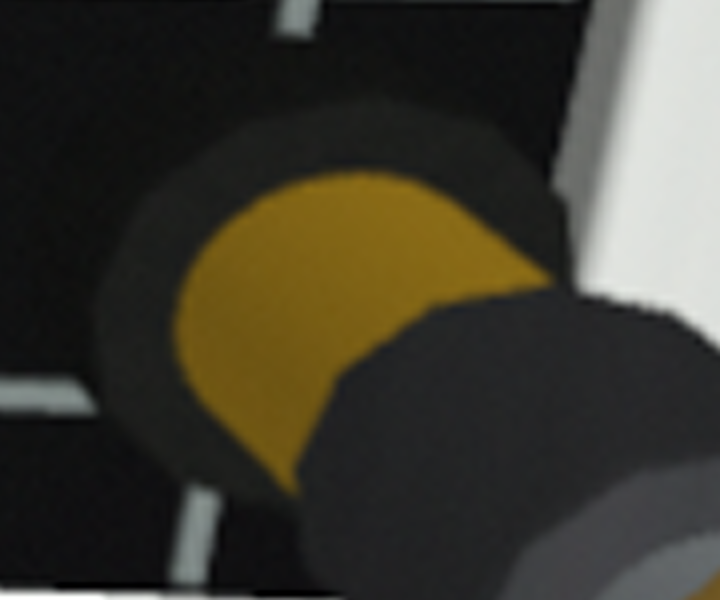

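View pics/c19.png

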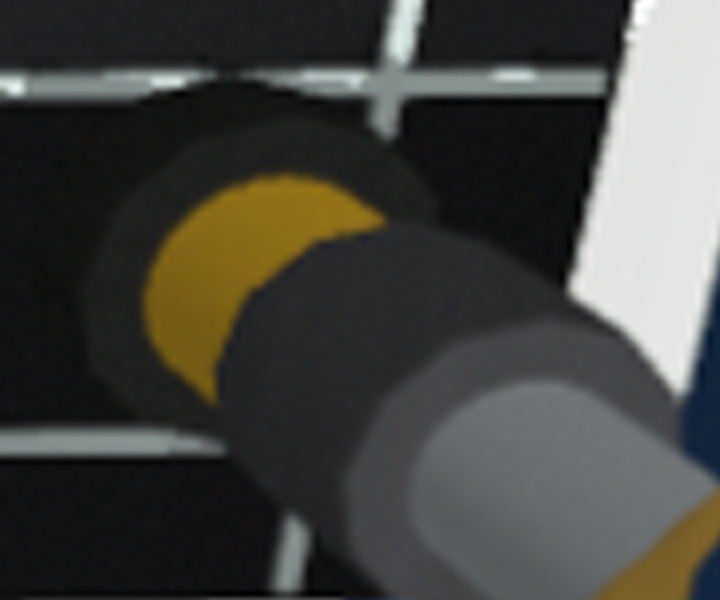

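Run:
```python
from h import *
from scipy.optimize import least_squares
G=np.array
def c18(x,y):return G([510+x/8,295+y/8])
def c19(x,y):return G([495+x/8,260+y/8])
obs={'w6':[c18(175,170),c18(297,286)],'w15':[c19(143,172),c19(215,221)]}
rim={'w6':[c18(297,480),c18(335,375),c18(430,305),c18(553,286)],'w15':[c19(215,392),c19(245,295),c19(320,240),c19(387,223)]}
yel={'w6':[c18(175,325),c18(200,240),c18(270,190),c18(360,170),c18(420,180)],'w15':[c19(143,300),c19(165,240),c19(220,190),c19(290,173),c19(330,182)]}
def circ(fn,O,r_,z,pts):
    t=np.linspace(0,2*np.pi,720);p=w2px(fn,np.c_[O[0]+r_*np.cos(t),O[1]+r_*np.sin(t),np.full(720,z)])
    c=p.mean(0)
    out=[]
    for q in pts:
        ang=np.arctan2(*(p-c)[:,::-1].T);a=np.arctan2(*(q-c)[::-1]);i=np.argmin(np.abs((ang-a+np.pi)%(2*np.pi)-np.pi))
        out.append(np.linalg.norm(q-c)-np.linalg.norm(p[i]-c))
    return out
for pad in(.002,.004,.006):
  def res(v):
    ry,rh,comp,l,ox6,oy6,ox15,oy15=v*1e-3
    zb15=.036+pad;gap=.0108-comp;o=[]
    for fn,zb,ll,O in(('w6',zb15+gap,l,(ox6,oy6)),('w15',zb15,l-comp,(ox15,oy15))):
        o+=circ(fn,O,ry,zb,yel[fn])+circ(fn,O,rh,zb+ll,rim[fn])
    return np.r_[o,(G([v[4]-606,v[5]+20,v[6]-606,v[7]+20]))*.3]
  s=least_squares(res,G([7.5,9,2,8,606,-20,606,-20.]),diff_step=1e-4);print(pad,s.x.round(2),'rms px',np.sqrt(np.mean(s.fun**2)).round(2))
```

```text
0.002 [  7.14   8.32   2.71  12.28 610.13 -21.27 610.38 -20.94] rms px 0.43
0.004 [  7.05   8.15   2.72  12.01 608.63 -20.4  608.84 -20.23] rms px 0.3
0.006 [  7.04   8.07   2.76  11.74 607.24 -19.6  607.42 -19.55] rms px 0.19
```

The crop shows the foot on the block and the spring shortened, with the block's end flush at the fence. A fit of both pictures gives about 2.7 mm of compression (~22 N), near the top of the window. The second torque run agrees (touch near 79°). I'll regrip and ease back about 5–6°.

```bash
python3 -m pendant '-2 0 0 0;-1 0 -3 0;0 0 -4 0;0 0 -4 0;0 0 -4 0;0 0 -4 7;0 0 -2 7;0 0 0 7' 110 50; python3 -m pendant '0 0 0 7;0 0 0 7;0 0 0 1;0 0 0 0'; python3 -c "
from h import *
go(.6052,-.0190,.24,-26.1)"
```

```text
clock: 25.8
tcp_pos: [0.477, -0.0348, 0.2763]
orientation: [3.101, -0.307, 0.063]
contact_force: [1.4, 0.2, -0.8]
grip_width: 0.0489
clock: 26.13
tcp_pos: [0.4781, -0.0333, 0.2906]
orientation: [3.039, -0.722, 0.098]
contact_force: [0.2, -0.3, 0.3]
grip_width: 0.0484
clk 26.13 tcp [ 0.4781 -0.0333  0.2906] yaw -26.74 tz [ 0.057 -0.031 -0.998] j7 -0.61 F [ 0.2 -0.3  0.3] grip 0.0484
shift cm [10.35 -7.    5.73] turn -0.6
```

```bash
python3 -m pendant '3.4 -2.3 0.8 0;3.4 -2.3 0.8 0;3.2 -2.2 0.8 -0.6;0 0 0 0'; python3 -c "
from h import *
go(.6052,-.0190,.151,-26.1);snap('wrist','w16')"
```

```text
clock: 26.47
tcp_pos: [0.6001, -0.0186, 0.277]
orientation: [3.044, -0.686, 0.105]
contact_force: [-0.2, 0.7, -0.0]
grip_width: 0.0482
clk 26.47 tcp [ 0.6001 -0.0186  0.277 ] yaw -25.40 tz [ 0.061 -0.034 -0.998] j7 -0.68 F [-0.2  0.7 -0. ] grip 0.0482
shift cm [-0.4  -0.24 12.6 ] turn 0.7
```

View pics/w16.png

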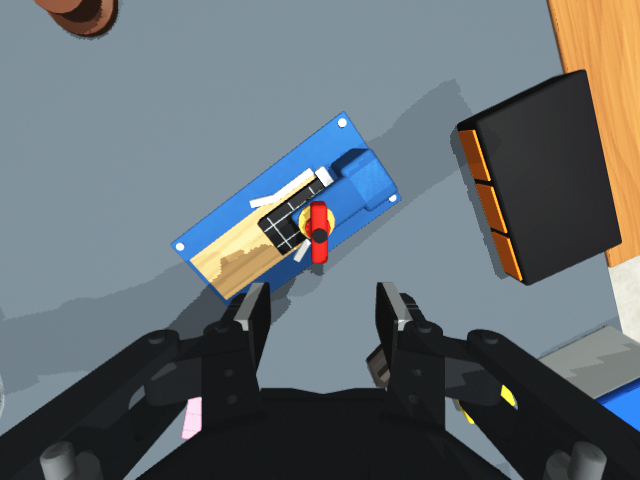

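```bash
python3 -m pendant '0 0 2.5 0;0 0 2.5 0'; python3 -c "
from h import *
go(.6052,-.0190,.151,-26.1)"; python3 -m pendant '0 0 0 0;0 0 0 0;0 0 0 0;0 0 0 0';python3 -c "
from h import *
go(.6052,-.0190,.151,-26.1)"
```

```text
clock: 26.68
tcp_pos: [0.6037, -0.0196, 0.2329]
orientation: [3.047, -0.678, 0.117]
contact_force: [-0.5, -0.4, -0.9]
grip_width: 0.0484
clk 26.68 tcp [ 0.6037 -0.0196  0.2329] yaw -25.09 tz [ 0.069 -0.033 -0.997] j7 -0.70 F [-0.5 -0.4 -0.9] grip 0.0484
shift cm [-0.52 -0.13  8.17] turn 1.0
clock: 27.02
tcp_pos: [0.5994, -0.0205, 0.2326]
orientation: [3.048, -0.668, 0.107]
contact_force: [-0.5, -0.0, 0.7]
grip_width: 0.0484
clk 27.02 tcp [ 0.5994 -0.0205  0.2326] yaw -24.73 tz [ 0.063 -0.034 -0.997] j7 -0.69 F [-0.5 -0.   0.7] grip 0.0484
shift cm [-0.11 -0.41  8.17] turn 1.4
```

```bash
python3 -m pendant '0 0 -4 0;0 0 -4 0;0 0 0 0'; python3 -c "
from h import *
go(.6052,-.0190,.151,-26.1)"; python3 -m pendant '-0.1 -0.4 1 1;0 0 1 0;0 0 1 0;0 0 1 0;0 0 1 0;0 0 1 0;0 0 0 0';python3 -c "
from h import *
go(.6052,-.0190,.151,-26.1)"
```

```text
clock: 27.27
tcp_pos: [0.5929, -0.0177, 0.3176]
orientation: [3.048, -0.666, 0.106]
contact_force: [0.4, 0.9, 0.8]
grip_width: 0.0487
clk 27.27 tcp [ 0.5929 -0.0177  0.3176] yaw -24.63 tz [ 0.062 -0.034 -0.997] j7 -0.65 F [0.4 0.9 0.8] grip 0.0487
shift cm [-1.00e-02 -4.80e-01  1.67e+01] turn 1.5
clock: 27.85
tcp_pos: [0.5994, -0.0163, 0.2607]
orientation: [3.044, -0.69, 0.125]
contact_force: [0.1, 0.5, -1.2]
grip_width: 0.0484
clk 27.85 tcp [ 0.5994 -0.0163  0.2607] yaw -25.55 tz [ 0.074 -0.035 -0.997] j7 -0.70 F [ 0.1  0.5 -1.2] grip 0.0484
shift cm [-2.600e-01 -1.000e-02  1.099e+01] turn 0.6
```

```bash
python3 -m pendant '0 0 -1 0;0 0 -1 0;0 0 -1 0;0 0 -1 0;0 0 -1 0;0 0 -1 0;0 0 0 0;0 0 0 0'; python3 -c "
from h import *
go(.6052,-.0190,.151,-26.1);print(r.get_obs()['joints'].round(2))"
```

```text
clock: 28.52
tcp_pos: [0.5955, -0.0137, 0.3292]
orientation: [3.045, -0.69, 0.129]
contact_force: [-0.4, -0.5, -0.0]
grip_width: 0.0486
clk 28.52 tcp [ 0.5955 -0.0137  0.3292] yaw -25.52 tz [ 0.077 -0.035 -0.996] j7 -0.67 F [-0.4 -0.5 -0. ] grip 0.0486
shift cm [-0.4   0.09 17.85] turn 0.6
[ 0.24  0.26 -0.43  1.66  0.17  1.17 -0.67]
```

```bash
python3 -m pendant '-3.4 2 0 0;-3.4 2 0 0;-3.4 2 0 0;-3.4 2 2 0;-2 1 3.5 0;0 0 4 0;0 0 4 0;0 0 4 0'; python3 -c "
from h import *
go(.41,-.05,.11,-26.1)"
```

```text
clock: 29.18
tcp_pos: [0.4327, -0.0343, 0.1444]
orientation: [3.046, -0.693, 0.163]
contact_force: [1.6, -1.6, -0.1]
grip_width: 0.0487
clk 29.18 tcp [ 0.4327 -0.0343  0.1444] yaw -25.65 tz [ 0.098 -0.036 -0.994] j7 -0.73 F [ 1.6 -1.6 -0.1] grip 0.0487
shift cm [-1.72  2.43  3.26] turn 0.5
```

```bash
python3 -m pendant '-2 1 2 0;-2 1 1 0;-2 1 0 0;-2 1 0 0;0 0 0 0'; python3 -c "
from h import *
go(.41,-.05,.11,-26.1);print(r.get_obs()['joints'].round(2))"
```

```text
clock: 29.6
tcp_pos: [0.3482, -0.0367, 0.0971]
orientation: [3.046, -0.688, 0.134]
contact_force: [-0.1, 0.5, -0.5]
grip_width: 0.0485
clk 29.60 tcp [ 0.3482 -0.0367  0.0971] yaw -25.47 tz [ 0.08  -0.034 -0.996] j7 -0.83 F [-0.1  0.5 -0.5] grip 0.0485
shift cm [ 6.24 -1.46 -0.75] turn 0.6
[ 0.45  0.17 -0.6   2.43  0.29  0.52 -0.83]
```

```bash
python3 -m pendant '-2 1 0 0;-2 1 0 0;-1 0.5 0 0;0 0 0 0'; python3 -c "
from h import *
go(.41,-.05,.11,-26.1);print(r.get_obs()['joints'].round(2))"
```

```text
clock: 29.93
tcp_pos: [0.3158, -0.0373, 0.0796]
orientation: [3.027, -0.664, 0.009]
contact_force: [0.2, -1.0, 0.3]
grip_width: 0.0489
clk 29.93 tcp [ 0.3158 -0.0373  0.0796] yaw -24.73 tz [-0.003 -0.042 -0.999] j7 -1.10 F [ 0.2 -1.   0.3] grip 0.0489
shift cm [ 9.13 -2.67 -3.02] turn 1.4
[ 0.88  0.33 -1.09  2.43  0.57  0.65 -1.1 ]
```

```bash
python3 -m pendant '2.6 -1.4 -2.5 0;2.6 -1.4 -2.5 0;2.6 -1.4 -2.5 0;2.6 -1.4 -2.5 0;2.6 -1.4 -2.5 0;2.6 -1.4 -2.5 0;2.6 -1.4 -1 0;0 0 0 0'; python3 -c "
from h import *
go(.6052,-.019,.21,-26.1);print(r.get_obs()['joints'].round(2))"
```

```text
clock: 30.6
tcp_pos: [0.5342, -0.018, 0.2421]
orientation: [3.033, -0.669, -0.005]
contact_force: [0.5, -0.2, 0.8]
grip_width: 0.0486
clk 30.60 tcp [ 0.5342 -0.018   0.2421] yaw -24.89 tz [-0.011 -0.034 -0.999] j7 -0.93 F [ 0.5 -0.2  0.8] grip 0.0486
shift cm [ 6.46 -3.01  3.13] turn 1.2
[ 0.75  0.44 -1.08  1.82  0.45  1.17 -0.93]
```

Tilt is fixed (0.01, 0.03). Now over the knob.

```bash
python3 -m pendant '3.2 -1.5 0.5 1.2;3.2 -1.5 1 0;0 0 1 0;0 0 0 0'; python3 -c "
from h import *
go(.6052,-.019,.151,-26.1);snap('wrist','w17')"
```

```text
clock: 30.93
tcp_pos: [0.6106, -0.0157, 0.2136]
orientation: [3.024, -0.691, -0.004]
contact_force: [-0.4, -0.0, -0.9]
grip_width: 0.0484
clk 30.93 tcp [ 0.6106 -0.0157  0.2136] yaw -25.75 tz [-0.012 -0.038 -0.999] j7 -0.99 F [-0.4 -0.  -0.9] grip 0.0484
shift cm [-0.38  0.29  6.28] turn 0.3
```

View pics/w17.png

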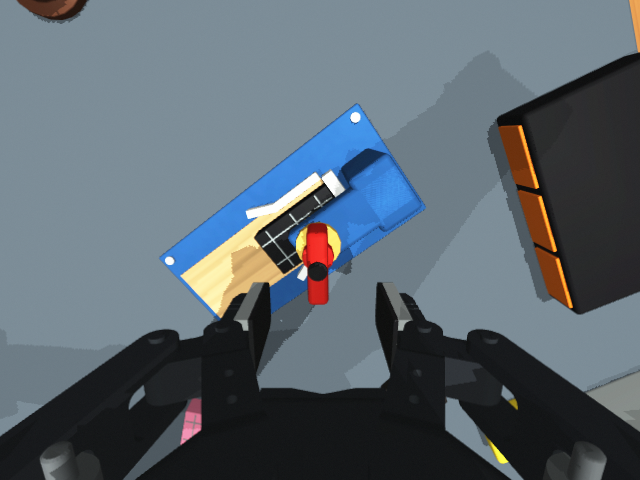

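```bash
python3 -m pendant '-0.3 0.2 2 0.3;0 0 2 0;0 0 1 0;0 0 0 0'; python3 -c "
from h import *
go(.6052,-.019,.152,-26.1)"
```

```text
clock: 31.32
tcp_pos: [0.606, -0.0157, 0.1648]
orientation: [3.022, -0.69, 0.0]
contact_force: [0.5, -0.1, 0.9]
grip_width: 0.0485
clk 31.32 tcp [ 0.606  -0.0157  0.1648] yaw -25.72 tz [-0.009 -0.041 -0.999] j7 -1.04 F [ 0.5 -0.1  0.9] grip 0.0485
shift cm [0.06 0.28 1.29] turn 0.4
```

```bash
python3 -m pendant '0 0.25 0.7 0.4;0 0.1 0.5 0;0 0 0 0'; python3 -c "
from h import *
go(.6052,-.0195,.152,-26.1)"
```

```text
clock: 31.57
tcp_pos: [0.6042, -0.0193, 0.1542]
orientation: [3.019, -0.699, 0.003]
contact_force: [-1.4, -0.6, -0.0]
grip_width: 0.0484
clk 31.57 tcp [ 0.6042 -0.0193  0.1542] yaw -26.08 tz [-0.008 -0.042 -0.999] j7 -1.05 F [-1.4 -0.6 -0. ] grip 0.0484
shift cm [ 0.1  -0.03  0.22] turn 0.0
```

```bash
python3 -m pendant '0.05 0 0 0;0 0 0 0;0 0 0 0;0 0 0 0;0 0 0 0;0 0 0 0;0 0 0 0' 255 40; python3 m.py; python3 -m pendant '0 0 0 0;0 0 0 0'>/dev/null; python3 m.py
```

```text
clock: 32.15
tcp_pos: [0.6053, -0.0198, 0.1561]
orientation: [3.019, -0.699, 0.007]
contact_force: [0.1, -0.5, -1.3]
grip_width: 0.0118
yaw -26.1 turned 103.3 deg  zexp 0.1499 tcp [ 0.6053 -0.0198  0.1561] Fz -1.3 Mz 0.240 grip 0.0118 j7 -1.05 clk 32.15 [ 0.1 -0.5 -1.3]
yaw -26.0 turned 103.2 deg  zexp 0.1499 tcp [ 0.6053 -0.0198  0.156 ] Fz -1.0 Mz 0.189 grip 0.0118 j7 -1.05 clk 32.32 [-0.3 -0.2 -1. ]
```

Gripped again with little axial force. Ease back about 6° (z +0.6 mm).

```bash
python3 -m pendant '0 0 -0.03 -3;0 0 -0.03 -2.5' >/dev/null; python3 m.py;  python3 -m pendant '0 0 0 0;0 0 0 0;0 0 0 0;0 0 0 0;0 0 0 0;0 0 0 0' >/dev/null; python3 m.py
```

```text
yaw -20.5 turned 97.7 deg  zexp 0.1505 tcp [ 0.6053 -0.0198  0.1566] Fz -1.4 Mz -0.117 grip 0.0117 j7 -0.96 clk 32.48 [-0.2  1.1 -1.4]
yaw -20.7 turned 97.9 deg  zexp 0.1504 tcp [ 0.6053 -0.0198  0.1566] Fz -1.6 Mz 0.042 grip 0.0118 j7 -0.96 clk 32.98 [-0.1  0.8 -1.6]
```

```bash
python3 -m pendant '0 0 0 0;0 0 0 0;0 0 0 0;0 0 0 0;0 0 0 0' 80 40 >/dev/null; python3 m.py; python3 -m pendant '0 0 -2 0;0 0 -3 0;0 0 -3 0;-3.5 1.5 0 0;-3.5 1.5 0 0;-3.5 1.5 0 0;0 0 0 0;0 0 0 0'; python3 -c "
from h import *
go(.49,-.039,.10,10.3);snap('wrist','w18');snap('side','s8');crop('s8',240,190,390,300,5,'c20')"
```

```text
yaw -20.8 turned 98.0 deg  zexp 0.1504 tcp [ 0.6061 -0.0197  0.1573] Fz 0.1 Mz -0.031 grip 0.0584 j7 -0.96 clk 33.40 [-0.4 -1.1  0.1]
clock: 34.07
tcp_pos: [0.4885, -0.0207, 0.2403]
orientation: [3.048, -0.56, 0.004]
contact_force: [0.8, -0.2, -0.1]
grip_width: 0.0592
clk 34.07 tcp [ 0.4885 -0.0207  0.2403] yaw -20.82 tz [-0.005 -0.042 -0.999] j7 -0.85 F [ 0.8 -0.2 -0.1] grip 0.0592
shift cm [ 0.65  1.08 14.09] turn -31.1
```

View pics/w18.png

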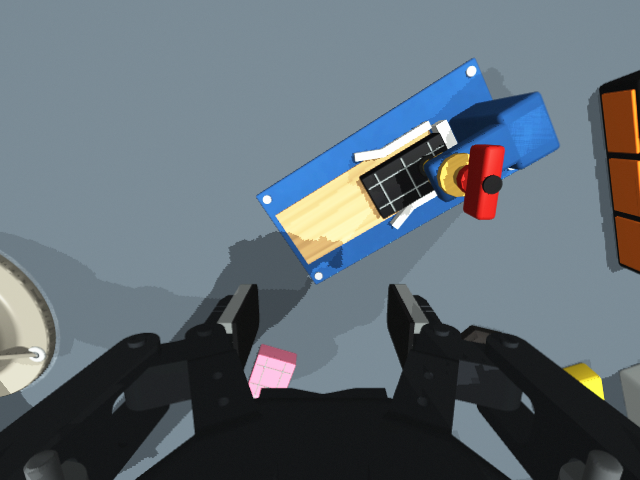

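View pics/c20.png

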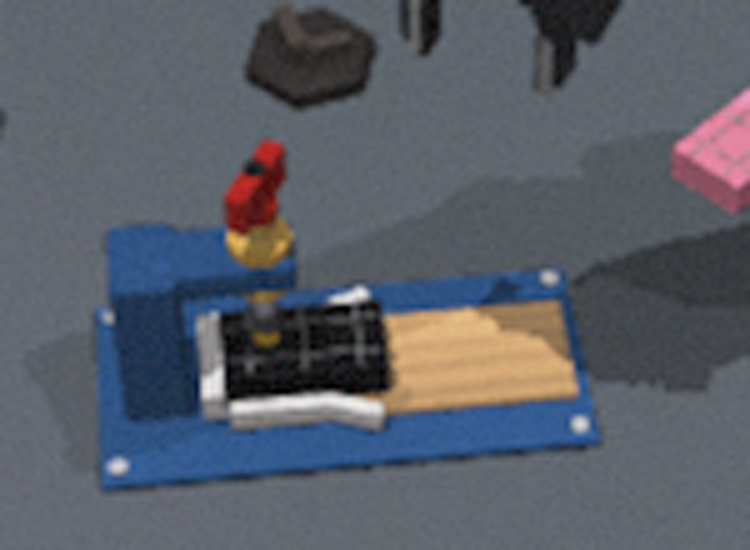

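The side crop shows the foot on the block, the block flush at the fence, and the hand clear. Handing in.

```bash
python3 -c "
from h import *
print(r.get_obs()['contact_force'].round(1));print(r.hand_in())"
```

```text
[0.4 0.5 0.1]
the job is handed in; nothing more can be done
None
```

I clamped the small black block in the press against the back fence, let go of the knob and handed the job in at about 34 s; no verdict was reported. The last pictures show the block straight and flush at the fence, the foot down on it, and the hand clear. No bystander in view had visibly moved, but I did not measure that.

**Clamp force:** I estimate 12–20 N on the bed, most likely about 17 N. I have no direct reading of it.
- **Torque:** the two turning runs disagreed on where the foot first touched, about 88° of turn in the first and about 79° in the second.
- **Spring picture:** a picture fit gave about 2.7 mm of compression with the knob at 103°. That is near the upper limit, so I regripped the wing and eased it back to 98°, about 2.1 mm by calculation. I did not measure the spring again after that.

**What went wrong on the way:**
- **First push:** it stopped about 4 mm short because the gripper's linkage met the press arm at about 26 N. I turned the hand and finished the push, which reached the fence at about 18 N along the bed (22 N in all).
- **First knob grasp:** it closed on the round hub below the wing, so I raised it about 8 mm and gripped again.
- **First clamping:** the knob briefly went to 114°, which may have put 23–32 N on the bed, close to the 33 N limit.
- **Force along the knob:** it read under 3 N at every check.

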